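# Fetch the dialyser block from behind the spares cases

## Robot

A 7-joint arm with a two-finger parallel gripper is mounted at the origin on the work surface. World frame = base frame: x ahead of the robot, y to its left, z up, the work surface at z = 0. Lengths are in m, angles in rad, forces in N, time in s.
With the tool pointing down it reaches from about 0.425 to 0.95 m from the base axis. Payload 4.7 kg.
Tool frame: the origin (TCP) lies midway between the tips of the shut fingers; the grasp point (between the pads) lies 19 mm behind it; z points along the fingers, y is the line along which they close (so a half turn about z gives the same grasp; the last joint's range is limited). The gripper opens to 87 mm and grips with 3 to 60 N. Pads are 19 mm wide; open, the fingers measure 117 mm over their backs; the gripper's body (75 mm by 190 mm) begins 51 mm behind the grasp point.
Start: joints at [-1.299, 0.469, -0.049, 1.532, 0.024, 1.141, -0.082], TCP at [0.2, 0.645, 0.223] pointing down, gripper open.
Joint ranges: [-2.59, 2.59], [-0.33, 1.99], [-1.39, 1.29], [0.1, 2.45], [-1.04, 4.18], [0.21, 1.99], [-2.66, 2.66]. Speed limits (rad/s): [2.57, 2.57, 3.14, 3.14, 3.14, 3.14, 3.14].

## Interface

Orientations are given as a unit quaternion [x, y, z, w].
In Python, from plant import get_obs, grab_frame, camera_info, hand_in, masks_of, pinpoint gives the robot as it stands. The module is installed in compiled form; this text tells all that it offers.
- The arm moves only by the tool play_rows, never from a script. Its argument "plan" is a list of rows, each an object of numbers: "gripper": the finger opening in mm, from 0 to 87; "tx", "ty", "tz": the shift along the tool's x, y, z in units of 30 mm (1.0 is 30 mm); "ax", "ay", "az": the turn, a rotation vector about the tool's x, y, z in units of 6 degrees (1.0 is 6 degrees). In form: [{"gripper": .., "tx": .., "ty": .., "tz": .., "ax": .., "ay": .., "az": ..}, ...]. A call has 1 to 20 rows; each row shifts and turns the commanded pose from where the row before left it, along the tool's axes as they then stand; what a row does not reach is not made up. A row lasts 1/8 s, in which the tool goes at most 62.5 mm and 10.7 degrees, less where a joint would pass 70% of its speed; a pose out of reach is approached as far as the arm can. A call is refused whole if a number of a shift passes 1 or a number of a turn 1, either way. A call with a gripper value outside its range is refused whole. The fingers move at their own pace and stop on an object; "newtons" is the grip in N (left out, the last holds). Time passes only in rows, so rows that do not move let the fingers close. It gives the time, the measured TCP pose, the force, the opening and the grip force at its end, in the units of the state.
- get_obs(): the state, without advancing time (a new reading comes with each control period).
- grab_frame(name): name is "scene" or "top" or "wrist"; returns the picture (384x512x3 uint8, red, green, blue); there is no depth.
- camera_info(name): a dict with "fx", "fy", "cx", "cy" (pixels), "eye" and "rotation" of the camera in the world. Camera axes: x right, y up, looking along -z (the intrinsics and any distortion apply to the point x, -y, -z); pixel columns grow to the right and rows downward; lengths in m; the calibration is good to about 2 mm. A picture is of the moment at which its call begins: read the wrist's pose just before it. camera_info takes no time and is no camera call; for the wrist camera it gives the pose at the moment of the call.
- hand_in(): hands the job in; it is judged then, once.
Trained networks look in the newest picture that a camera, given by its name, has taken for a name from the list of things; names that differ only in an ending like _2 or _b are one class to them, and where a whole thing is asked for, a point or a joint stands for the part that bears it (a point fixed in the world has none). Each returns a list of dicts, best first, with "conf" (0 to 1); they miss things now and then, are a little off and sometimes report something else, mostly with a low value. They report only what shows in the picture. A call takes as long as a camera call.
- masks_of(camera, label): "region" (384x512 bool, what is visible of it) and "position" ([column, row] in pixels, amid what is visible of it).
- pinpoint(camera, label): "position" ([column, row] in pixels: a listed point, or the origin of a listed thing).
The state is a dict: "time": time; "q": joint angles; "joint_velocities": joint speeds; "joint_torque": joint torques, N m; "tool_pos": TCP position; "orientation": TCP orientation; "ft_force": force on the tool from outside, world axes, zero at the start; "wrist_torque": the same for the moment, N m; "width": finger opening in m; "grip_force": force on a finger pad.
Only numpy, scipy, OpenCV 4.12 (cv2) and the standard library are available. Lean on these libraries where they do the work, as an engineer would, in place of code of your own. Each camera call takes 0.05 s, during which the arm holds its last target. There are 200 camera calls.

## Task

First clear the three grey spares cases out of the beige tray onto the black rubber mat; only then take the white dialyser block that lay behind them and seat it fully home in the aluminium cradle, between its four corner guides. With the block seated, put the cases back as one stack in the middle of the tray, largest at the bottom and smallest on top, long sides parallel and each resting wholly on the one below. Leave the small black cap in the tray, the small amber bottle and the small white beaker where they are.

Things in the scene. Friction and masses are not known exactly. Their poses are not given: they have to be found in the camera images.
- case_large: Largest of three closed, flat-topped, plain grey plastic spares cases of the same look: a 112 x 66 x 42 mm (x, y, z) box, about 340 g, with a thin dark lid seam. Origin: centre of its underside; x along its long side, z up. At the start it stands in the tray in front of the block, its long axis pointing at the block, in a row with the other two (order varies, 92 mm between centres).
- case_medium: Middle of three closed, flat-topped, plain grey plastic spares cases of the same look: a 98 x 50 x 38 mm (x, y, z) box, about 240 g, with a thin dark lid seam. Origin: centre of its underside; x along its long side, z up. At the start it stands in the tray in front of the block, its long axis pointing at the block, in a row with the other two (order varies, 92 mm between centres).
- case_small: Smallest of three closed, flat-topped, plain grey plastic spares cases of the same look: a 84 x 34 x 34 mm (x, y, z) box, about 150 g, with a thin dark lid seam. Origin: centre of its underside; x along its long side, z up. At the start it stands in the tray in front of the block, its long axis pointing at the block, in a row with the other two (order varies, 92 mm between centres).
- block: Dialyser block: white bar, 42 x 150 x 28 mm (x, y, z), about 200 g, with a dark seam round it and two brass thumb screws (26 mm across, standing 8 mm above the top) on the top at y = +45 and -45 mm. Origin: centre of its underside; y along its length, z up. At the start it lies in the back half of the tray, its front long face 3 to 25 mm from the cases, its back long face free (about 40 mm to the tray's rim). It may be seated either end first.
- tray: Shallow beige plastic tray fixed on the bench, 220 x 320 mm (x, y) outside, walls 4 mm thick and 10 mm high, floor 4 mm thick. Origin: centre of its underside (its floor is at z = 4 mm); x points from the cases to the block, y along its long side.
- mat: Black rubber mat fixed on the bench, 290 x 150 x 3 mm (x, y, z), empty at the start; the side area for the cases (they fit side by side across it). Origin: centre of its underside (its top is at z = 3 mm); x along its long side.
- cradle: Mounting cradle fixed on the bench: aluminium base plate 80 x 190 x 6 mm (x, y, z) with four black L-shaped corner guides that stand 10 mm above the plate and leave a space of 54 x 162 mm between them for the block; the guides' legs reach 24 mm along y from each end, so the middle of the long sides is open. Origin: centre of the plate's underside (the block's underside rests at z = 6 mm); y along its long side.
- cap: Small black screw cap, 32 mm across, 14 mm high, loose in a back corner of the tray at x about +83 mm, y about +128 mm in the tray's frame; to be left alone. Origin: centre of its underside.
- amber_bottle: Small amber bottle with a black cap, 54 mm across, 70 mm high, standing loose on the bench in the back left of the work area; to be left alone. Origin: centre of its underside.
- beaker: Small open white plastic beaker, 54 mm across the rim, 60 mm high, standing loose on the bench in the back right of the work area; to be left alone. Origin: centre of its underside.

How it is judged:
On the way, in this order (a step that is already met when the one before it is completed fails the run):
1. all three cases stand released on the mat, the block not yet moved (x of case_large in the frame of mat between -0.145 and 0.145 m and y of case_large in the frame of mat between -0.075 and 0.075 m and height (world z) of each of case_large, case_medium, case_small below 0.1 m and angle between each of case_large, case_medium, case_small's own z axis and vertical below 0.1 rad and contact force between each of case_large, case_medium, case_small and the fingers below 0.3 N and linear speed of each of case_large, case_medium, case_small below 0.03 m/s and x of case_medium in the frame of mat between -0.145 and 0.145 m and y of case_medium in the frame of mat between -0.075 and 0.075 m and x of case_small in the frame of mat between -0.145 and 0.145 m and y of case_small in the frame of mat between -0.075 and 0.075 m and distance of block from where it was at the start of the episode below 0.03 m), for 0.1 s.
2. the block is seated in the cradle and released while the three cases still stand on the mat (x of case_large in the frame of mat between -0.145 and 0.145 m and y of case_large in the frame of mat between -0.075 and 0.075 m and height (world z) of each of case_large, case_medium, case_small below 0.1 m and angle between each of case_large, case_medium, case_small's own z axis and vertical below 0.1 rad and contact force between each of case_large, case_medium, case_small, block and the fingers below 0.3 N and linear speed of each of case_large, case_medium, case_small below 0.03 m/s and x of case_medium in the frame of mat between -0.145 and 0.145 m and y of case_medium in the frame of mat between -0.075 and 0.075 m and x of case_small in the frame of mat between -0.145 and 0.145 m and y of case_small in the frame of mat between -0.075 and 0.075 m and horizontal distance between block and cradle below 0.01 m and z of block in the frame of cradle between 0.003 and 0.009 m and angle between the y axis of block and the y axis of cradle, either way round below 0.12 rad and angle between block's own z axis and vertical below 0.05 rad), for 0.2 s.
At the end, for the whole second after the job is handed in: Large case flat in the tray within 25 mm of its middle, medium on it, small on top, each within 8 mm lengthwise and 9 mm crosswise of the one below, within 0.12 rad; block flat on the cradle plate within 10 mm and 0.12 rad; all released and at rest (horizontal distance between case_large and tray below 0.025 m and z of case_large in the frame of tray between 0.001 and 0.007 m and x of case_medium in the frame of case_large between -0.008 and 0.008 m and y of case_medium in the frame of case_large between -0.009 and 0.009 m and z of case_medium in the frame of case_large between 0.039 and 0.045 m and angle between the x axis of case_medium and the x axis of case_large, either way round below 0.12 rad and x of case_small in the frame of case_medium between -0.008 and 0.008 m and y of case_small in the frame of case_medium between -0.009 and 0.009 m and z of case_small in the frame of case_medium between 0.035 and 0.041 m and angle between the x axis of case_small and the x axis of case_medium, either way round below 0.12 rad and horizontal distance between block and cradle below 0.01 m and z of block in the frame of cradle between 0.003 and 0.009 m and angle between the y axis of block and the y axis of cradle, either way round below 0.12 rad and angle between each of block, case_large, case_medium, case_small, block's own z axis and vertical below 0.05 rad and contact force between each of block, case_large, case_medium, case_small, block and the fingers below 0.3 N and linear speed of each of case_large, case_medium, case_small, block below 0.02 m/s and angular speed of each of case_large, case_medium, case_small, block below 0.15 rad/s); the robot touches nothing.
It fails at once if the small black cap in the tray is moved more than 25 mm or tipped (distance of cap from where it was at the start of the episode above 0.025 m or angle between cap's own z axis and vertical above 0.4 rad).
It fails at once if the small amber bottle is moved more than 25 mm or tipped (distance of amber_bottle from where it was at the start of the episode above 0.025 m or angle between amber_bottle's own z axis and vertical above 0.4 rad).
It fails at once if the small white beaker is moved more than 25 mm or tipped (distance of beaker from where it was at the start of the episode above 0.025 m or angle between beaker's own z axis and vertical above 0.4 rad).
It also fails if it takes over 144 s, if anything falls off the work surface, if the arm or the gripper's body presses on something with over 40 N, if the wrist force passes 120 N, or if a joint passes its speed limit or range.

## Working session

There is one attempt and no reset: what is moved stays moved. The work goes in short steps, Python scripts to look and compute and a tool call to move; the robot and the scene stay as the last step left them, time stands still between calls to the robot, and variables do not carry over. Pictures are saved under pics/ and viewed, at most 14 in all, crops included, and the job is handed in when it is done.

Besides the shell and the picture viewer there is one more tool, called after ">>>" by a JSON object that holds its "method" and its "body". play_rows: Moves the arm, as the interface text tells. Its arguments: {"type":"object","properties":{"plan":{"type":"array"},"newtons":{"type":"number"}},"required":["plan"]}

```bash
mkdir -p pics; cat > h.py <<'E'
import numpy as np, cv2
from plant import *
from scipy.spatial.transform import Rotation as R
def snap(cam,name=None):
    ci=camera_info(cam); im=grab_frame(cam)
    if name: cv2.imwrite('pics/'+name,cv2.cvtColor(im,cv2.COLOR_RGB2BGR))
    return im,ci
def rot(ci):
    r=np.array(ci['rotation'],float)
    return r if r.shape==(3,3) else R.from_quat(r).as_matrix()
def ground(ci,px,z):
    px=np.atleast_2d(px).astype(float)
    d=np.c_[(px[:,0]-ci['cx'])/ci['fx'],-(px[:,1]-ci['cy'])/ci['fy'],-np.ones(len(px))]@rot(ci).T
    e=np.array(ci['eye']); return e+d*((z-e[2])/d[:,2])[:,None]
def proj(ci,P):
    c=(np.atleast_2d(P)-np.array(ci['eye']))@rot(ci)
    return np.c_[ci['cx']-ci['fx']*c[:,0]/c[:,2],ci['cy']+ci['fy']*c[:,1]/c[:,2]]
E
python3 - <<'E'
from h import *
o=get_obs();print({k:np.round(v,3) for k,v in o.items()})
for c in ('top','scene'):
    im,ci=snap(c,c+'0.png');print(c,ci)
    for l in ('case_large','case_medium','case_small','block','tray','mat','cradle','cap','amber_bottle','beaker'):
        m=masks_of(c,l)[:3]
        for d in m:
            if d['conf']<.3: continue
            ys,xs=np.nonzero(d['region']); 
            r=cv2.minAreaRect(np.c_[xs,ys].astype(np.float32))
            print(l,round(d['conf'],2),np.round(d['position'],1),'rect',np.round(r[0],1),np.round(r[1],1),round(r[2],1), np.round(ground(ci,r[0],0.02)[0],3))
E
```

```text
{'time': np.float64(0.0), 'q': array([-1.299,  0.469, -0.049,  1.534,  0.024,  1.141, -0.082]), 'joint_velocities': array([-0.001, -0.001, -0.001,  0.   ,  0.001, -0.001,  0.   ]), 'joint_torque': array([-1.0000e-03, -5.0797e+01, -8.1000e-02, -2.3617e+01, -6.1000e-02,
        3.8000e-02,  0.0000e+00]), 'tool_pos': array([0.2  , 0.644, 0.222]), 'orientation': array([ 0.15 ,  0.989, -0.001, -0.   ]), 'ft_force': array([-0.48 , -0.877, -0.013]), 'wrist_torque': array([-0.016,  0.049, -0.054]), 'grip_force': np.float64(0.0), 'width': np.float64(0.087)}
top {'fx': 476.586193659592, 'fy': 476.586193659592, 'cx': 258.4570539298814, 'cy': 194.5105947819708, 'eye': array([0.41853762, 0.00747587, 1.49346727]), 'rotation': array([-0.03114559,  0.03062212,  0.70949516, -0.70335543])}
case_large 0.71 [287.5 210.2] rect [289.  207.5] [37.  21.9] 84.6 [ 0.506 -0.086  0.02 ]
case_medium 0.84 [260.  208.6] rect [258. 210.] [31.2 16.2] 84.8 [0.5  0.01 0.02]
case_small 0.74 [230.2 213.4] rect [229.9 212.4] [27.5 11.4] 85.2 [0.493 0.097 0.02 ]
block 0.59 [262.2 183.9] rect [261.5 182.4] [14.7 46.4] 81.9
[... 1131 characters left out ...]
[24.1 42.3] 61.6 [0.494 0.003 0.02 ]
case_small 0.74 [302.6 207.8] rect [300.6 207.8] [17.6 36.1] 58.0 [0.49  0.094 0.02 ]
block 0.81 [247.6 198.1] rect [249.  197.6] [55.5 19.8] 50.0 [ 0.585 -0.001  0.02 ]
tray 0.67 [273.6 219.3] rect [267.8 198.1] [118.7  83.7] 50.8 [0.544 0.025 0.02 ]
mat 0.85 [345.1 276.7] rect [345.5 273.4] [ 71.9 123.4] 56.8 [0.511 0.291 0.02 ]
cradle 0.86 [220.  128.9] rect [222.1 126.1] [55.2 21.1] 33.7 [ 0.513 -0.293  0.02 ]
cap 0.66 [269.  243.6] rect [269.5 245.5] [13. 13.] 90.0 [0.616 0.147 0.02 ]
amber_bottle 0.95 [271.  288.5] rect [270. 288.] [36. 26.] 90.0 [0.67  0.235 0.02 ]
beaker 0.67 [176.6 150.5] rect [177.7 150.7] [26.6 19.2] 69.0 [ 0.675 -0.259  0.02 ]
```

```bash
python3 - <<'E'
import cv2
a=cv2.imread('pics/top0.png')[120:260,100:420]
cv2.imwrite('pics/top0c.png',cv2.resize(a,None,fx=2.5,fy=2.5,interpolation=cv2.INTER_CUBIC))
E
```

```text
(no output)
```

View pics/top0c.png

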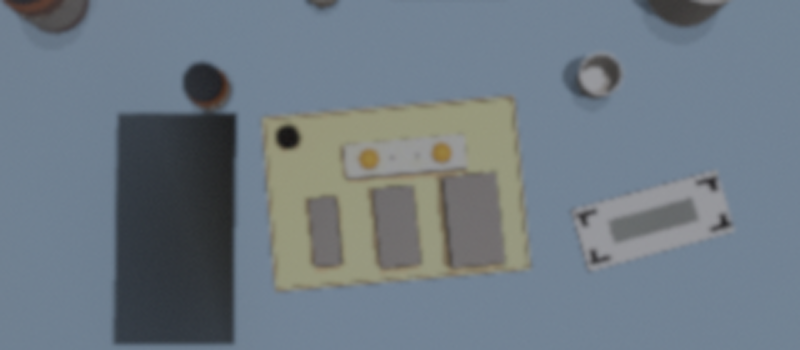

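View pics/scene0.png

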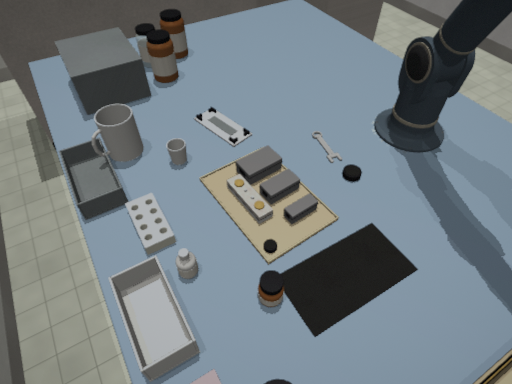

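>>> {"method": "play_rows", "body": {"plan": [{"az":-0.92,"tx":-0.6,"tz":-0.3},{"az":-0.92,"tx":-0.6,"tz":-0.3},{"az":-0.92,"tx":-0.6,"tz":-0.3},{"az":-0.92,"tx":-0.6,"tz":-0.3},{"tx":-0.5,"ty":-1,"tz":-0.2},{"tx":-0.5,"ty":-1,"tz":-0.2},{"tx":-0.5,"ty":-1,"tz":-0.2},{"tx":-0.5,"ty":-1,"tz":-0.2},{"tx":-0.5,"ty":-1,"tz":-0.2},{"tx":-0.5,"ty":-1,"tz":-0.2},{"tx":-0.3,"ty":-1,"tz":-0.2},{"tx":-0.3,"ty":-1},{"tx":-0.3,"ty":-1},{"tx":-0.3,"ty":-1},{"tx":-0.3,"ty":-1},{"tx":-0.3,"ty":-1},{"tx":-0.3,"ty":-1},{"ty":-1},{"ty":-1},{"ty":-1}]}}

```text
validation failed for argument at $.pl...
```

>>> {"method": "play_rows", "body": {"plan": [{"ty":-1},{"ty":-1},{"ty":-1},{"ty":-1},{"ty":-1},{"ty":-0.3},{}]}}

```text
validation failed for argument at $.pl...
```

```bash
python3 - <<'E'
from h import *
im,ci=snap('wrist','w1.png');print(ci)
o=get_obs();print(np.round(o['tool_pos'],4),np.round(o['orientation'],4),o['time'],np.round(o['q'],2))
for l in ('case_large','case_medium','case_small','block','tray','cap'):
    for d in masks_of('wrist',l)[:2]:
        if d['conf']<.3: continue
        ys,xs=np.nonzero(d['region']); r=cv2.minAreaRect(np.c_[xs,ys].astype(np.float32))
        print(l,round(d['conf'],2),np.round(d['position'],1),'rect',np.round(r[0],1),np.round(r[1],1),round(r[2],1))
E
```

```text
{'fx': 292.9145340952207, 'fy': 292.9145340952207, 'cx': 256.23983280454064, 'cy': 195.55840446442923, 'eye': array([0.13515763, 0.66485993, 0.38511535]), 'rotation': array([-0.10203442, -0.07538809,  0.58834979,  0.7985926 ])}
[0.1999 0.6447 0.2226] [ 1.498e-01  9.887e-01  1.000e-04 -0.000e+00] 1.15 [-1.3   0.47 -0.05  1.53  0.02  1.14 -0.08]
```

View pics/w1.png

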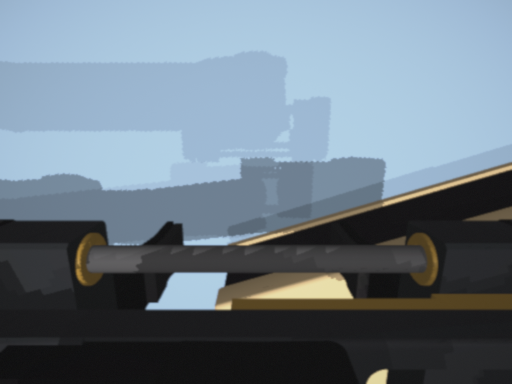

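>>> {"method": "play_rows", "body": {"plan": [{"gripper":87,"tx":-0.6,"ty":0,"tz":-0.3,"ax":0,"ay":0,"az":-0.92},{"gripper":87,"tx":-0.6,"ty":0,"tz":-0.3,"ax":0,"ay":0,"az":-0.92},{"gripper":87,"tx":-0.6,"ty":0,"tz":-0.3,"ax":0,"ay":0,"az":-0.92},{"gripper":87,"tx":-0.6,"ty":0,"tz":-0.3,"ax":0,"ay":0,"az":-0.92},{"gripper":87,"tx":-0.7,"ty":-1,"tz":-0.2,"ax":0,"ay":0,"az":0},{"gripper":87,"tx":-0.7,"ty":-1,"tz":-0.2,"ax":0,"ay":0,"az":0},{"gripper":87,"tx":-0.7,"ty":-1,"tz":-0.2,"ax":0,"ay":0,"az":0},{"gripper":87,"tx":-0.7,"ty":-1,"tz":-0.2,"ax":0,"ay":0,"az":0},{"gripper":87,"tx":-0.7,"ty":-1,"tz":-0.2,"ax":0,"ay":0,"az":0},{"gripper":87,"tx":-0.7,"ty":-1,"tz":-0.2,"ax":0,"ay":0,"az":0},{"gripper":87,"tx":-0.7,"ty":-1,"tz":-0.2,"ax":0,"ay":0,"az":0},{"gripper":87,"tx":-0.7,"ty":-1,"tz":0,"ax":0,"ay":0,"az":0},{"gripper":87,"tx":-0.7,"ty":-1,"tz":0,"ax":0,"ay":0,"az":0},{"gripper":87,"tx":-0.7,"ty":-1,"tz":0,"ax":0,"ay":0,"az":0},{"gripper":87,"tx":-0.7,"ty":-1,"tz":0,"ax":0,"ay":0,"az":0},{"gripper":87,"tx":-0.7,"ty":-1,"tz":0,"ax":0,"ay":0,"az":0},{"gripper":87,"tx":-0.7,"ty":-1,"tz":0,"ax":0,"ay":0,"az":0},{"gripper":87,"tx":0,"ty":-1,"tz":0,"ax":0,"ay":0,"az":0},{"gripper":87,"tx":0,"ty":-1,"tz":0,"ax":0,"ay":0,"az":0},{"gripper":87,"tx":0,"ty":-1,"tz":0,"ax":0,"ay":0,"az":0}]}}

```text
time: 3.95
tool_pos: [0.5833, 0.1773, 0.3006]
orientation: [-0.042, 0.999, 0.0, 0.0]
ft_force: [-0.4, -0.2, -0.7]
width: 0.087
grip_force: 0.0
```

>>> {"method": "play_rows", "body": {"plan": [{"gripper":87,"tx":0,"ty":-1,"tz":0,"ax":0,"ay":0,"az":0},{"gripper":87,"tx":0,"ty":-1,"tz":0,"ax":0,"ay":0,"az":0},{"gripper":87,"tx":0,"ty":-1,"tz":0,"ax":0,"ay":0,"az":0},{"gripper":87,"tx":0,"ty":-1,"tz":0,"ax":0,"ay":0,"az":0},{"gripper":87,"tx":0,"ty":-1,"tz":0,"ax":0,"ay":0,"az":0},{"gripper":87,"tx":0,"ty":-1,"tz":0,"ax":0,"ay":0,"az":0},{"gripper":87,"tx":0,"ty":0,"tz":0,"ax":0,"ay":0,"az":0}]}}

```text
time: 4.82
tool_pos: [0.5984, -0.0043, 0.3007]
orientation: [-0.04, 0.999, -0.001, 0.0]
ft_force: [0.3, -0.1, -0.9]
width: 0.0869
grip_force: 0.0
```

```bash
python3 - <<'E'
from h import *
im,ci=snap('wrist','w2.png');print(rot(ci).round(3),ci['eye'])
o=get_obs();print(np.round(o['tool_pos'],4),np.round(o['orientation'],4),o['time'],np.round(o['q'],2))
for l,z in (('case_large',.046),('case_medium',.042),('case_small',.038),('block',.032),('tray',.01),('cap',.018)):
    for d in masks_of('wrist',l)[:2]:
        if d['conf']<.3: continue
        ys,xs=np.nonzero(d['region']); r=cv2.minAreaRect(np.c_[xs,ys].astype(np.float32))
        print(l,round(d['conf'],2),np.round(d['position'],1),'rect',np.round(r[0],1),np.round(r[1],1),round(r[2],1),ground(ci,r[0],z)[0].round(3))
E
```

```text
[[-0.079 -0.965 -0.251]
 [ 0.997 -0.077 -0.019]
 [-0.001 -0.252  0.968]] [ 0.53075175 -0.00961477  0.46323089]
[ 0.5984 -0.0018  0.3006] [-4.110e-02  9.992e-01  2.000e-04  1.000e-04] 4.875 [-0.2   0.28  0.17  1.63 -0.05  1.23  1.63]
case_large 0.82 [199.9  93.1] rect [203.6  94.2] [88.5 52.1] 87.4 [ 0.504 -0.084  0.046]
case_medium 0.81 [272.6  98.9] rect [271.5  95. ] [76. 37.] 90.0 [0.497 0.008 0.042]
case_medium 0.6 [59.3 83.5] rect [57.2 83.8] [ 61.  125.7] 78.5 [ 0.506 -0.282  0.042]
case_small 0.81 [332.2  97.6] rect [333.6  96.8] [29.2 64.9] 2.7 [0.492 0.094 0.038]
block 0.94 [257.1 158.1] rect [259.  157.5] [ 29. 102.] 90.0 [ 0.585 -0.002  0.032]
tray 0.7 [294.5 132.7] rect [271. 124.] [224. 150.] -0.0 [0.536 0.012 0.01 ]
cap 0.54 [352.9 180.4] rect [350.3 180.8] [19.8 17.7] 45.0 [0.611 0.142 0.018]
```

View pics/w2.png

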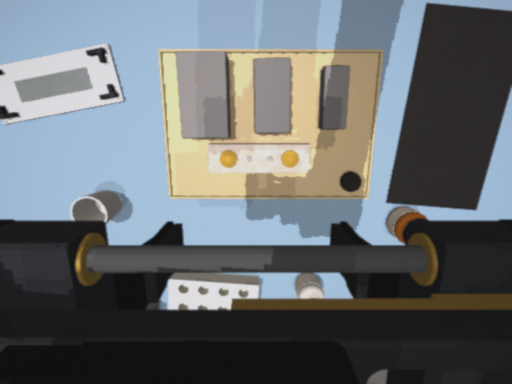

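```bash
cat >> h.py <<'E'
from scipy.optimize import minimize
D=dict(case_large=(.112,.066,.042),case_medium=(.098,.05,.038),case_small=(.084,.034,.034),block=(.042,.15,.028),tray=(.22,.32,.01),mat=(.29,.15,.003),cradle=(.08,.19,.006))
def fit(ci,mask,name,z0,p0):
    s=D[name]; cr=np.array([[a*s[0]/2,b*s[1]/2,c*s[2]] for a in(-1,1) for b in(-1,1) for c in(0,1)])
    m=cv2.GaussianBlur(mask.astype(np.float32),(0,0),1.0)
    def cost(p):
        c,t=np.cos(p[2]),np.sin(p[2])
        P=cr@np.array([[c,t,0],[-t,c,0],[0,0,1]])+[p[0],p[1],z0]
        h=cv2.convexHull(proj(ci,P).astype(np.float32))
        r=np.zeros(mask.shape,np.uint8); cv2.fillConvexPoly(r,np.round(h*16).astype(np.int32),255,cv2.LINE_AA,4)
        return float(np.abs(cv2.GaussianBlur(r/np.float32(255),(0,0),1.0)-m).sum())/max(m.sum(),1)
    best=None
    for dy in (-.1,0,.1):
        r=minimize(cost,[p0[0],p0[1],p0[2]+dy],method='Nelder-Mead',options=dict(initial_simplex=np.array(p0)+[0,0,dy]+np.array([[0,0,0],[.008,0,0],[0,.008,0],[0,0,.08]]),xatol=1e-4,fatol=1e-5))
        if best is None or r.fun<best.fun: best=r
    return best.x,best.fun
def locate(cam,name,z0,p0,ci):
    ms=[d for d in masks_of(cam,name) if d['conf']>.25]
    out=[]
    for d in ms:
        x,f=fit(ci,d['region'],name,z0,p0); out.append((f,x,d['conf']))
    out.sort(key=lambda t:t[0]); return out[0] if out else None
E
python3 - <<'E'
from h import *
im,ci=snap('wrist')
for n,z,p in (('case_large',.004,(.504,-.086,.08)),('case_medium',.004,(.497,.008,.08)),('case_small',.004,(.492,.095,.08)),('block',.004,(.585,0,.08)),('tray',0,(.54,.01,.08)),('mat',0,(.497,.285,0)),('cradle',0,(.504,-.3,.25))):
    r=locate('wrist',n,z,p,ci); print(n,r and (round(r[0],3),r[1].round(4),round(r[2],2)))
o=get_obs();print(np.round(o['tool_pos'],4),np.round(o['orientation'],4))
E
```

```text
case_large (np.float64(0.039), array([ 0.5064, -0.0846,  0.0832]), 0.66)
case_medium (np.float64(0.091), array([0.5002, 0.009 , 0.1172]), 0.96)
case_small (np.float64(0.132), array([0.4935, 0.0965, 0.0606]), 0.71)
block (np.float64(0.06), array([ 0.5857, -0.0011,  0.073 ]), 0.59)
tray (np.float64(0.668), array([0.543 , 0.0109, 0.076 ]), 0.83)
mat (np.float64(0.021), array([ 0.5012,  0.2886, -0.0053]), 0.68)
cradle (np.float64(0.03), array([ 0.5053, -0.3139,  0.2479]), 0.96)
[ 0.5985 -0.001   0.3005] [-0.0423  0.9991  0.      0.    ]
```

>>> {"method": "play_rows", "body": {"newtons": 25, "plan": [{"gripper":55,"tx":0.8,"ty":0.9,"tz":1,"ax":0,"ay":0,"az":0},{"gripper":55,"tx":0.8,"ty":0.9,"tz":1,"ax":0,"ay":0,"az":0},{"gripper":55,"tx":0.8,"ty":0.9,"tz":1,"ax":0,"ay":0,"az":0},{"gripper":55,"tx":0.8,"ty":0.9,"tz":1,"ax":0,"ay":0,"az":0},{"gripper":55,"tx":0,"ty":0,"tz":1,"ax":0,"ay":0,"az":0},{"gripper":55,"tx":0,"ty":0,"tz":1,"ax":0,"ay":0,"az":0},{"gripper":55,"tx":0,"ty":0,"tz":1,"ax":0,"ay":0,"az":0},{"gripper":55,"tx":0,"ty":0,"tz":0,"ax":0,"ay":0,"az":0}]}}

```text
time: 6.58
tool_pos: [0.4921, 0.0981, 0.0889]
orientation: [-0.042, 0.999, -0.001, -0.002]
ft_force: [0.2, -0.6, 0.8]
width: 0.055
grip_force: 0.0
```

```bash
cat >> h.py <<'E'
def go(x,y,z,yaw=None):
    """yaw = world angle of tool y from world +y; prints tool-axis units"""
    o=get_obs(); M=R.from_quat(o['orientation']).as_matrix(); p=np.array(o['tool_pos'])
    yt=M[:,1]; cy=np.arctan2(-yt[0],yt[1])
    u=M.T@(np.array([x,y,z])-p)/.03
    print('t',round(float(o['time']),1),'tcp',p.round(4),'yaw',round(cy,4),'units tx,ty,tz',u.round(2),'az',None if yaw is None else round(-np.degrees(yaw-cy)/6,2),'tilt',M[:2,2].round(4))
    if yaw is not None:
        c,s=np.cos(yaw),np.sin(yaw); d=(np.array([x,y])-p[:2])/.03
        print('  after turning: tx,ty',round(-c*d[0]-s*d[1],2),round(-s*d[0]+c*d[1],2))
E
python3 -c "
from h import *
go(.4931,.0975,.010)"
```

```text
t 6.6 tcp [0.4921 0.0981 0.0889] yaw 0.0845 units tx,ty,tz [-0.04 -0.02  2.63] az None tilt [-0.0046 -0.0013]
```

Accurate; descend, grip, lift.

>>> {"method": "play_rows", "body": {"newtons": 25, "plan": [{"gripper":55,"tx":0,"ty":0,"tz":0.9,"ax":0,"ay":0,"az":0},{"gripper":55,"tx":0,"ty":0,"tz":0.9,"ax":0,"ay":0,"az":0},{"gripper":55,"tx":0,"ty":0,"tz":0.8,"ax":0,"ay":0,"az":0},{"gripper":55,"tx":0,"ty":0,"tz":0,"ax":0,"ay":0,"az":0},{"gripper":0,"tx":0,"ty":0,"tz":0,"ax":0,"ay":0,"az":0},{"gripper":0,"tx":0,"ty":0,"tz":0,"ax":0,"ay":0,"az":0},{"gripper":0,"tx":0,"ty":0,"tz":0,"ax":0,"ay":0,"az":0},{"gripper":0,"tx":0,"ty":0,"tz":0,"ax":0,"ay":0,"az":0}]}}

```text
time: 7.58
tool_pos: [0.4944, 0.0984, 0.0135]
orientation: [-0.042, 0.999, 0.0, 0.001]
ft_force: [-1.9, -1.4, 7.1]
width: 0.0334
grip_force: 25.0
```

>>> {"method": "play_rows", "body": {"plan": [{"gripper":0,"tx":0,"ty":0,"tz":-0.5,"ax":0,"ay":0,"az":0},{"gripper":0,"tx":0,"ty":0,"tz":-1,"ax":0,"ay":0,"az":0},{"gripper":0,"tx":0,"ty":0,"tz":-1,"ax":0,"ay":0,"az":0},{"gripper":0,"tx":0,"ty":0,"tz":-1,"ax":0,"ay":0,"az":0}]}}

```text
time: 8.07
tool_pos: [0.4933, 0.0986, 0.1191]
orientation: [-0.042, 0.999, 0.0, -0.0]
ft_force: [0.4, -0.2, -1.5]
width: 0.0337
grip_force: 25.0
```

```bash
python3 -c "
from h import *
go(.560,.238,.010)"
```

```text
t 8.1 tcp [0.4933 0.0986 0.1191] yaw 0.0846 units tx,ty,tz [-2.61  4.44  3.64] az None tilt [-0.0001  0.0003]
```

>>> {"method": "play_rows", "body": {"plan": [{"gripper":0,"tx":-0.52,"ty":0.89,"tz":0,"ax":0,"ay":0,"az":0},{"gripper":0,"tx":-0.52,"ty":0.89,"tz":0,"ax":0,"ay":0,"az":0},{"gripper":0,"tx":-0.52,"ty":0.89,"tz":0,"ax":0,"ay":0,"az":0},{"gripper":0,"tx":-0.52,"ty":0.89,"tz":0,"ax":0,"ay":0,"az":0},{"gripper":0,"tx":-0.52,"ty":0.89,"tz":0,"ax":0,"ay":0,"az":0},{"gripper":0,"tx":0,"ty":0,"tz":1,"ax":0,"ay":0,"az":0},{"gripper":0,"tx":0,"ty":0,"tz":1,"ax":0,"ay":0,"az":0},{"gripper":0,"tx":0,"ty":0,"tz":0.8,"ax":0,"ay":0,"az":0},{"gripper":0,"tx":0,"ty":0,"tz":0.4,"ax":0,"ay":0,"az":0},{"gripper":0,"tx":0,"ty":0,"tz":0,"ax":0,"ay":0,"az":0}]}}

```text
time: 9.32
tool_pos: [0.5596, 0.238, 0.0213]
orientation: [-0.042, 0.999, -0.0, -0.001]
ft_force: [0.7, -0.8, -1.6]
width: 0.0341
grip_force: 25.0
```

```bash
python3 -c "
from h import *
go(.560,.238,.0125); print(get_obs()['ft_force'])"
```

```text
t 9.3 tcp [0.5596 0.238  0.0213] yaw 0.0846 units tx,ty,tz [-0.01 -0.    0.29] az None tilt [-0.0012 -0.0005]
[ 0.68182477 -0.75542211 -1.63628431]
```

>>> {"method": "play_rows", "body": {"plan": [{"gripper":0,"tx":0,"ty":0,"tz":0.26,"ax":0,"ay":0,"az":0},{"gripper":0,"tx":0,"ty":0,"tz":0,"ax":0,"ay":0,"az":0},{"gripper":50,"tx":0,"ty":0,"tz":0,"ax":0,"ay":0,"az":0},{"gripper":50,"tx":0,"ty":0,"tz":0,"ax":0,"ay":0,"az":0},{"gripper":50,"tx":0,"ty":0,"tz":0,"ax":0,"ay":0,"az":0},{"gripper":50,"tx":0,"ty":0,"tz":-0.6,"ax":0,"ay":0,"az":0},{"gripper":50,"tx":0,"ty":0,"tz":-1,"ax":0,"ay":0,"az":0},{"gripper":50,"tx":0,"ty":0,"tz":-1,"ax":0,"ay":0,"az":0},{"gripper":65,"tx":0.33,"ty":-0.93,"tz":0,"ax":0,"ay":0,"az":0},{"gripper":65,"tx":0.33,"ty":-0.93,"tz":0,"ax":0,"ay":0,"az":0},{"gripper":65,"tx":0.33,"ty":-0.93,"tz":0,"ax":0,"ay":0,"az":0},{"gripper":65,"tx":0.33,"ty":-0.93,"tz":0,"ax":0,"ay":0,"az":0},{"gripper":65,"tx":0.33,"ty":-0.93,"tz":0,"ax":0,"ay":0,"az":0},{"gripper":65,"tx":0.33,"ty":-0.93,"tz":0,"ax":0,"ay":0,"az":0},{"gripper":65,"tx":0.33,"ty":-0.93,"tz":0,"ax":0,"ay":0,"az":0},{"gripper":65,"tx":0.33,"ty":-0.93,"tz":0,"ax":0,"ay":0,"az":0},{"gripper":65,"tx":0,"ty":0,"tz":0,"ax":0,"ay":0,"az":0},{"gripper":65,"tx":0,"ty":0,"tz":0,"ax":0,"ay":0,"az":0}]}}

```text
time: 11.58
tool_pos: [0.5008, 0.01, 0.0925]
orientation: [-0.043, 0.999, 0.0, 0.001]
ft_force: [0.5, -0.1, -0.9]
width: 0.0646
grip_force: 0.0
```

```bash
python3 -c "
from h import *
go(.500,.008,.014); print(get_obs()['ft_force'])"
```

```text
t 11.6 tcp [0.5008 0.01   0.0925] yaw 0.0852 units tx,ty,tz [ 0.04 -0.07  2.62] az None tilt [0.0017 0.0009]
[ 0.47162523 -0.10148129 -0.94635055]
```

>>> {"method": "play_rows", "body": {"newtons": 30, "plan": [{"gripper":65,"tx":0,"ty":-0.07,"tz":0.9,"ax":0,"ay":0,"az":0},{"gripper":65,"tx":0,"ty":0,"tz":0.9,"ax":0,"ay":0,"az":0},{"gripper":65,"tx":0,"ty":0,"tz":0.75,"ax":0,"ay":0,"az":0},{"gripper":65,"tx":0,"ty":0,"tz":0,"ax":0,"ay":0,"az":0},{"gripper":0,"tx":0,"ty":0,"tz":0,"ax":0,"ay":0,"az":0},{"gripper":0,"tx":0,"ty":0,"tz":0,"ax":0,"ay":0,"az":0},{"gripper":0,"tx":0,"ty":0,"tz":0,"ax":0,"ay":0,"az":0},{"gripper":0,"tx":0,"ty":0,"tz":0,"ax":0,"ay":0,"az":0}]}}

```text
time: 12.58
tool_pos: [0.5012, 0.0076, 0.0162]
orientation: [-0.042, 0.999, 0.0, 0.001]
ft_force: [-0.2, 1.9, 5.4]
width: 0.0498
grip_force: 30.0
```

>>> {"method": "play_rows", "body": {"plan": [{"gripper":0,"tx":0,"ty":0,"tz":-0.5,"ax":0,"ay":0,"az":0},{"gripper":0,"tx":0,"ty":0,"tz":-1,"ax":0,"ay":0,"az":0},{"gripper":0,"tx":0,"ty":0,"tz":-1,"ax":0,"ay":0,"az":0},{"gripper":0,"tx":0,"ty":0,"tz":-1,"ax":0,"ay":0,"az":0},{"gripper":0,"tx":-0.26,"ty":0.93,"tz":0,"ax":0,"ay":0,"az":0},{"gripper":0,"tx":-0.26,"ty":0.93,"tz":0,"ax":0,"ay":0,"az":0},{"gripper":0,"tx":-0.26,"ty":0.93,"tz":0,"ax":0,"ay":0,"az":0},{"gripper":0,"tx":-0.26,"ty":0.93,"tz":0,"ax":0,"ay":0,"az":0},{"gripper":0,"tx":-0.26,"ty":0.93,"tz":0,"ax":0,"ay":0,"az":0},{"gripper":0,"tx":-0.26,"ty":0.93,"tz":0,"ax":0,"ay":0,"az":0},{"gripper":0,"tx":-0.26,"ty":0.93,"tz":0,"ax":0,"ay":0,"az":0},{"gripper":0,"tx":-0.26,"ty":0.93,"tz":0,"ax":0,"ay":0,"az":0},{"gripper":0,"tx":-0.26,"ty":0.93,"tz":0,"ax":0,"ay":0,"az":0},{"gripper":0,"tx":-0.26,"ty":0.93,"tz":0,"ax":0,"ay":0,"az":0},{"gripper":0,"tx":-0.26,"ty":0.93,"tz":0,"ax":0,"ay":0,"az":0},{"gripper":0,"tx":0,"ty":0,"tz":1,"ax":0,"ay":0,"az":0},{"gripper":0,"tx":0,"ty":0,"tz":1,"ax":0,"ay":0,"az":0},{"gripper":0,"tx":0,"ty":0,"tz":0.8,"ax":0,"ay":0,"az":0},{"gripper":0,"tx":0,"ty":0,"tz":0.4,"ax":0,"ay":0,"az":0},{"gripper":0,"tx":0,"ty":0,"tz":0,"ax":0,"ay":0,"az":0}]}}

```text
time: 15.08
tool_pos: [0.5593, 0.3194, 0.0238]
orientation: [-0.042, 0.999, -0.001, -0.001]
ft_force: [0.4, -1.1, -2.0]
width: 0.0499
grip_force: 30.0
```

```bash
python3 -c "
from h import *
go(.560,.322,.013); print(get_obs()['ft_force'])"
```

```text
t 15.1 tcp [0.5593 0.3194 0.0238] yaw 0.0843 units tx,ty,tz [-0.03  0.09  0.36] az None tilt [-0.0014 -0.0012]
[ 0.38831052 -1.06296777 -2.03498461]
```

>>> {"method": "play_rows", "body": {"plan": [{"gripper":0,"tx":0,"ty":0.05,"tz":0.28,"ax":0,"ay":0,"az":0},{"gripper":0,"tx":0,"ty":0,"tz":0,"ax":0,"ay":0,"az":0},{"gripper":64,"tx":0,"ty":0,"tz":0,"ax":0,"ay":0,"az":0},{"gripper":64,"tx":0,"ty":0,"tz":0,"ax":0,"ay":0,"az":0},{"gripper":64,"tx":0,"ty":0,"tz":-0.5,"ax":0,"ay":0,"az":0},{"gripper":64,"tx":0,"ty":0,"tz":-1,"ax":0,"ay":0,"az":0},{"gripper":64,"tx":0,"ty":0,"tz":-1,"ax":0,"ay":0,"az":0},{"gripper":80,"tx":0.22,"ty":-1,"tz":0,"ax":0,"ay":0,"az":0},{"gripper":80,"tx":0.22,"ty":-1,"tz":0,"ax":0,"ay":0,"az":0},{"gripper":80,"tx":0.22,"ty":-1,"tz":0,"ax":0,"ay":0,"az":0},{"gripper":80,"tx":0.22,"ty":-1,"tz":0,"ax":0,"ay":0,"az":0},{"gripper":80,"tx":0.22,"ty":-1,"tz":0,"ax":0,"ay":0,"az":0},{"gripper":80,"tx":0.22,"ty":-1,"tz":0,"ax":0,"ay":0,"az":0},{"gripper":80,"tx":0.22,"ty":-1,"tz":0,"ax":0,"ay":0,"az":0},{"gripper":80,"tx":0.22,"ty":-1,"tz":0,"ax":0,"ay":0,"az":0},{"gripper":80,"tx":0.22,"ty":-1,"tz":0,"ax":0,"ay":0,"az":0},{"gripper":80,"tx":0.22,"ty":-1,"tz":0,"ax":0,"ay":0,"az":0},{"gripper":80,"tx":0.22,"ty":-1,"tz":0,"ax":0,"ay":0,"az":0},{"gripper":80,"tx":0.22,"ty":-1,"tz":0,"ax":0,"ay":0,"az":0},{"gripper":80,"tx":0.22,"ty":-1,"tz":0,"ax":0,"ay":0,"az":0}]}}

```text
time: 17.58
tool_pos: [0.5076, -0.0754, 0.0922]
orientation: [-0.042, 0.999, -0.0, 0.001]
ft_force: [-0.2, -0.5, 0.4]
width: 0.0798
grip_force: 0.0
```

>>> {"method": "play_rows", "body": {"plan": [{"gripper":80,"tx":0,"ty":-0.3,"tz":0,"ax":0,"ay":0,"az":0},{"gripper":80,"tx":0,"ty":0,"tz":0,"ax":0,"ay":0,"az":0}]}}

```text
time: 17.82
tool_pos: [0.5085, -0.0831, 0.0915]
orientation: [-0.042, 0.999, 0.0, 0.001]
ft_force: [0.3, 0.4, 0.4]
width: 0.0796
grip_force: 0.0
```

```bash
python3 -c "
from h import *
go(.507,-.0847,.017); print(get_obs()['ft_force'])"
```

```text
t 17.8 tcp [ 0.5085 -0.0831  0.0915] yaw 0.084 units tx,ty,tz [ 0.06 -0.05  2.48] az None tilt [0.0014 0.0004]
[0.29230211 0.44082959 0.43151059]
```

>>> {"method": "play_rows", "body": {"newtons": 35, "plan": [{"gripper":80,"tx":0.05,"ty":-0.05,"tz":0.9,"ax":0,"ay":0,"az":0},{"gripper":80,"tx":0,"ty":0,"tz":0.9,"ax":0,"ay":0,"az":0},{"gripper":80,"tx":0,"ty":0,"tz":0.65,"ax":0,"ay":0,"az":0},{"gripper":80,"tx":0,"ty":0,"tz":0,"ax":0,"ay":0,"az":0},{"gripper":0,"tx":0,"ty":0,"tz":0,"ax":0,"ay":0,"az":0},{"gripper":0,"tx":0,"ty":0,"tz":0,"ax":0,"ay":0,"az":0},{"gripper":0,"tx":0,"ty":0,"tz":0,"ax":0,"ay":0,"az":0},{"gripper":0,"tx":0,"ty":0,"tz":0,"ax":0,"ay":0,"az":0}]}}

```text
time: 18.82
tool_pos: [0.5073, -0.0848, 0.0183]
orientation: [-0.042, 0.999, 0.0, 0.001]
ft_force: [0.2, 0.9, 5.6]
width: 0.0659
grip_force: 35.0
```

>>> {"method": "play_rows", "body": {"plan": [{"gripper":0,"tx":0,"ty":0,"tz":-0.5,"ax":0,"ay":0,"az":0},{"gripper":0,"tx":0,"ty":0,"tz":-1,"ax":0,"ay":0,"az":0},{"gripper":0,"tx":0,"ty":0,"tz":-1,"ax":0,"ay":0,"az":0},{"gripper":0,"tx":0,"ty":0,"tz":-1,"ax":0,"ay":0,"az":0},{"gripper":0,"tx":0.15,"ty":0.97,"tz":0,"ax":0,"ay":0,"az":0},{"gripper":0,"tx":0.15,"ty":0.97,"tz":0,"ax":0,"ay":0,"az":0},{"gripper":0,"tx":0.15,"ty":0.97,"tz":0,"ax":0,"ay":0,"az":0},{"gripper":0,"tx":0.15,"ty":0.97,"tz":0,"ax":0,"ay":0,"az":0},{"gripper":0,"tx":0.15,"ty":0.97,"tz":0,"ax":0,"ay":0,"az":0},{"gripper":0,"tx":0.15,"ty":0.97,"tz":0,"ax":0,"ay":0,"az":0},{"gripper":0,"tx":0.15,"ty":0.97,"tz":0,"ax":0,"ay":0,"az":0},{"gripper":0,"tx":0.15,"ty":0.97,"tz":0,"ax":0,"ay":0,"az":0},{"gripper":0,"tx":0.15,"ty":0.97,"tz":0,"ax":0,"ay":0,"az":0},{"gripper":0,"tx":0.15,"ty":0.97,"tz":0,"ax":0,"ay":0,"az":0},{"gripper":0,"tx":0.15,"ty":0.97,"tz":0,"ax":0,"ay":0,"az":0},{"gripper":0,"tx":0.15,"ty":0.97,"tz":0,"ax":0,"ay":0,"az":0},{"gripper":0,"tx":0.15,"ty":0.97,"tz":0,"ax":0,"ay":0,"az":0},{"gripper":0,"tx":0,"ty":0,"tz":1,"ax":0,"ay":0,"az":0},{"gripper":0,"tx":0,"ty":0,"tz":1,"ax":0,"ay":0,"az":0},{"gripper":0,"tx":0,"ty":0,"tz":0.8,"ax":0,"ay":0,"az":0}]}}

```text
time: 21.32
tool_pos: [0.4155, 0.2862, 0.0374]
orientation: [-0.042, 0.999, -0.001, -0.001]
ft_force: [0.2, -0.2, -3.4]
width: 0.0659
grip_force: 35.0
```

>>> {"method": "play_rows", "body": {"plan": [{"gripper":0,"tx":0,"ty":0,"tz":0.4,"ax":0,"ay":0,"az":0},{"gripper":0,"tx":0,"ty":0,"tz":0,"ax":0,"ay":0,"az":0}]}}

```text
time: 21.58
tool_pos: [0.4158, 0.2865, 0.026]
orientation: [-0.042, 0.999, -0.001, -0.001]
ft_force: [0.2, 0.7, -4.2]
width: 0.0659
grip_force: 35.0
```

```bash
python3 -c "
from h import *
go(.42,.289,.0165); print(get_obs()['ft_force'])"
```

```text
t 21.6 tcp [0.4158 0.2865 0.026 ] yaw 0.0844 units tx,ty,tz [-0.15  0.07  0.32] az None tilt [-0.0013 -0.0011]
[ 0.23711523  0.72555158 -4.24550214]
```

>>> {"method": "play_rows", "body": {"plan": [{"gripper":0,"tx":-0.15,"ty":0.07,"tz":0.28,"ax":0,"ay":0,"az":0},{"gripper":0,"tx":0,"ty":0,"tz":0,"ax":0,"ay":0,"az":0},{"gripper":80,"tx":0,"ty":0,"tz":0,"ax":0,"ay":0,"az":0},{"gripper":80,"tx":0,"ty":0,"tz":0,"ax":0,"ay":0,"az":0},{"gripper":80,"tx":0,"ty":0,"tz":-0.5,"ax":0,"ay":0,"az":0},{"gripper":80,"tx":0,"ty":0,"tz":-1,"ax":0,"ay":0,"az":0},{"gripper":80,"tx":0,"ty":0,"tz":-1,"ax":0,"ay":0,"az":0},{"gripper":80,"tx":-0.42,"ty":-1,"tz":-0.6,"ax":0,"ay":0,"az":0},{"gripper":80,"tx":-0.42,"ty":-1,"tz":-0.6,"ax":0,"ay":0,"az":0},{"gripper":80,"tx":-0.42,"ty":-1,"tz":-0.6,"ax":0,"ay":0,"az":0},{"gripper":80,"tx":-0.42,"ty":-1,"tz":-0.6,"ax":0,"ay":0,"az":0},{"gripper":80,"tx":-0.42,"ty":-1,"tz":-0.6,"ax":0,"ay":0,"az":0},{"gripper":80,"tx":-0.42,"ty":-1,"tz":-0.6,"ax":0,"ay":0,"az":0},{"gripper":80,"tx":-0.42,"ty":-1,"tz":-0.6,"ax":0,"ay":0,"az":0},{"gripper":80,"tx":-0.42,"ty":-1,"tz":-0.6,"ax":0,"ay":0,"az":0},{"gripper":80,"tx":-0.42,"ty":-1,"tz":-0.6,"ax":0,"ay":0,"az":0},{"gripper":80,"tx":-0.42,"ty":-1,"tz":-0.6,"ax":0,"ay":0,"az":0},{"gripper":80,"tx":-0.42,"ty":-1,"tz":-0.6,"ax":0,"ay":0,"az":0},{"gripper":80,"tx":-0.42,"ty":-1,"tz":-0.6,"ax":0,"ay":0,"az":0},{"gripper":80,"tx":0,"ty":0,"tz":0,"ax":0,"ay":0,"az":0}]}}

```text
time: 24.08
tool_pos: [0.6026, -0.0597, 0.3116]
orientation: [-0.04, 0.999, -0.001, 0.002]
ft_force: [0.5, 0.2, -0.9]
width: 0.0801
grip_force: 0.0
```

```bash
python3 - <<'E'
from h import *
grab_frame('wrist')
im,ci=snap('wrist','w3.png')
for n,z,p in (('case_large',.003,(.42,.289,.08)),('case_medium',.003,(.56,.322,.08)),('case_small',.003,(.56,.238,.08)),('block',.004,(.585,0,.08)),('cradle',0,(.504,-.31,.25))):
    r=locate('wrist',n,z,p,ci); print(n,r and (round(r[0],3),r[1].round(4),round(r[2],2)))
im,ci=snap('top')
for n,z,p in (('case_large',.003,(.42,.289,.08)),('case_medium',.003,(.56,.322,.08)),('case_small',.003,(.56,.238,.08))):
    r=locate('top',n,z,p,ci); print(n,r and (round(r[0],3),r[1].round(4),round(r[2],2)))
go(.585,0,.2,.076-1.571)
E
```

```text
case_large (np.float64(0.016), array([0.4193, 0.2919, 0.1019]), 0.58)
case_medium (np.float64(0.021), array([0.5559, 0.3235, 0.0863]), 0.79)
case_small (np.float64(0.11), array([0.5587, 0.2376, 0.059 ]), 0.88)
block (np.float64(0.09), array([ 0.5861, -0.0015,  0.0709]), 0.61)
cradle (np.float64(0.047), array([ 0.5056, -0.3119,  0.2532]), 0.93)
case_large (np.float64(0.052), array([0.4189, 0.2896, 0.0925]), 0.65)
case_medium (np.float64(0.216), array([0.5543, 0.3228, 0.1619]), 0.94)
case_small (np.float64(0.252), array([0.5591, 0.2372, 0.1695]), 0.88)
t 24.6 tcp [ 0.6015 -0.056   0.3088] yaw 0.0852 units tx,ty,tz [0.39 1.91 3.63] az 15.09 tilt [-0.0004  0.0002]
  after turning: tx,ty 1.9 -0.41
```

View pics/w3.png

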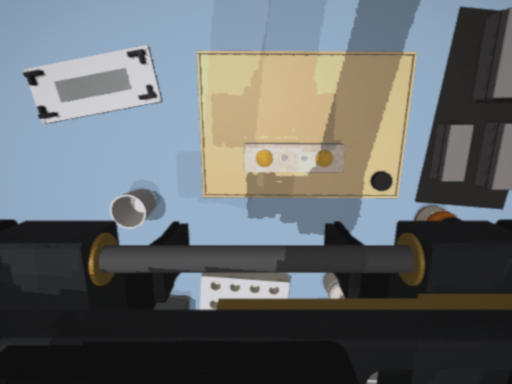

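>>> {"method": "play_rows", "body": {"plan": [{"gripper":70,"tx":0,"ty":0,"tz":0.2,"ax":0,"ay":0,"az":1},{"gripper":70,"tx":0,"ty":0,"tz":0.2,"ax":0,"ay":0,"az":1},{"gripper":70,"tx":0,"ty":0,"tz":0.2,"ax":0,"ay":0,"az":1},{"gripper":70,"tx":0,"ty":0,"tz":0.2,"ax":0,"ay":0,"az":1},{"gripper":70,"tx":0,"ty":0,"tz":0.2,"ax":0,"ay":0,"az":1},{"gripper":70,"tx":0,"ty":0,"tz":0.2,"ax":0,"ay":0,"az":1},{"gripper":70,"tx":0,"ty":0,"tz":0.2,"ax":0,"ay":0,"az":1},{"gripper":70,"tx":0,"ty":0,"tz":0.2,"ax":0,"ay":0,"az":1},{"gripper":70,"tx":0,"ty":0,"tz":0.2,"ax":0,"ay":0,"az":1},{"gripper":70,"tx":0,"ty":0,"tz":0.2,"ax":0,"ay":0,"az":1},{"gripper":70,"tx":0,"ty":0,"tz":0.2,"ax":0,"ay":0,"az":1},{"gripper":70,"tx":0,"ty":0,"tz":0.2,"ax":0,"ay":0,"az":1},{"gripper":70,"tx":0,"ty":0,"tz":0.2,"ax":0,"ay":0,"az":1},{"gripper":70,"tx":0,"ty":0,"tz":0.2,"ax":0,"ay":0,"az":1},{"gripper":70,"tx":0,"ty":0,"tz":0.2,"ax":0,"ay":0,"az":1},{"gripper":70,"tx":1,"ty":-0.2,"tz":1,"ax":0,"ay":0,"az":0.1},{"gripper":70,"tx":0.9,"ty":-0.2,"tz":1,"ax":0,"ay":0,"az":0},{"gripper":70,"tx":0,"ty":0,"tz":1,"ax":0,"ay":0,"az":0},{"gripper":70,"tx":0,"ty":0,"tz":0,"ax":0,"ay":0,"az":0},{"gripper":70,"tx":0,"ty":0,"tz":0,"ax":0,"ay":0,"az":0}]}}

```text
time: 27.12
tool_pos: [0.5861, -0.0011, 0.13]
orientation: [0.681, 0.733, 0.001, 0.001]
ft_force: [-0.0, -0.6, 1.2]
width: 0.07
grip_force: 0.0
```

```bash
python3 -c "
from h import *
go(.586,-.001,.014,.075-1.571);print(get_obs()['q'].round(2))"
```

```text
t 27.1 tcp [ 0.5861 -0.0011  0.13  ] yaw -1.4975 units tx,ty,tz [ 0.01 -0.01  3.87] az -0.01 tilt [ 0.0018 -0.0001]
  after turning: tx,ty 0.0 -0.0
[-0.34  0.43  0.36  1.86 -0.19  0.88  0.18]
```

>>> {"method": "play_rows", "body": {"newtons": 30, "plan": [{"gripper":70,"tx":0,"ty":0,"tz":1,"ax":0,"ay":0,"az":0},{"gripper":70,"tx":0,"ty":0,"tz":1,"ax":0,"ay":0,"az":0},{"gripper":70,"tx":0,"ty":0,"tz":1,"ax":0,"ay":0,"az":0},{"gripper":70,"tx":0,"ty":0,"tz":0.85,"ax":0,"ay":0,"az":0},{"gripper":70,"tx":0,"ty":0,"tz":0,"ax":0,"ay":0,"az":0},{"gripper":0,"tx":0,"ty":0,"tz":0,"ax":0,"ay":0,"az":0},{"gripper":0,"tx":0,"ty":0,"tz":0,"ax":0,"ay":0,"az":0},{"gripper":0,"tx":0,"ty":0,"tz":0,"ax":0,"ay":0,"az":0},{"gripper":0,"tx":0,"ty":0,"tz":0,"ax":0,"ay":0,"az":0}]}}

```text
time: 28.25
tool_pos: [0.5855, -0.0005, 0.0141]
orientation: [0.68, 0.733, 0.0, 0.0]
ft_force: [-1.3, 0.6, 3.5]
width: 0.0414
grip_force: 30.0
```

>>> {"method": "play_rows", "body": {"plan": [{"gripper":0,"tx":0,"ty":0,"tz":-0.5,"ax":0,"ay":0,"az":0},{"gripper":0,"tx":0,"ty":0,"tz":-1,"ax":0,"ay":0,"az":0},{"gripper":0,"tx":0,"ty":0,"tz":-1,"ax":0,"ay":0,"az":0},{"gripper":0,"tx":0,"ty":0,"tz":-1,"ax":0,"ay":0,"az":0},{"gripper":0,"tx":0,"ty":0,"tz":0,"ax":0,"ay":0,"az":0}]}}

```text
time: 28.88
tool_pos: [0.5869, -0.0007, 0.1213]
orientation: [0.68, 0.733, 0.002, 0.002]
ft_force: [-0.5, 0.0, -2.3]
width: 0.0416
grip_force: 30.0
```

```bash
python3 -c "
from h import *
im,ci=snap('wrist','w4.png')
print(masks_of('wrist','block')[0]['position'])
go(.5055,-.3128,.018,.2505-1.571)"
```

```text
[256.8, 187.0]
t 29.0 tcp [ 5.846e-01 -4.000e-04  1.183e-01] yaw -1.4966 units tx,ty,tz [-10.19  -3.4    3.34] az -1.68 tilt [-0.0005  0.0003]
  after turning: tx,ty -9.43 -5.13
```

View pics/w4.png

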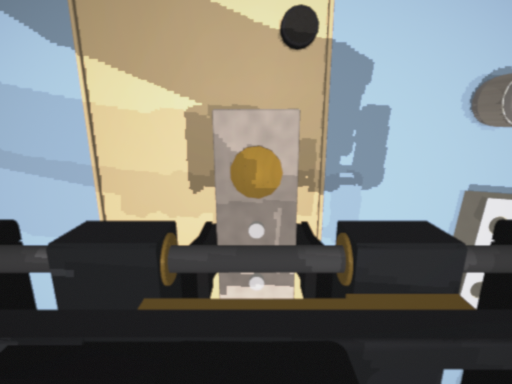

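```bash
python3 -c "
from h import *
ci=camera_info('wrist');o=get_obs();M=R.from_quat(o['orientation']).as_matrix()
z=o['tool_pos'][2]-.0101
for px,h in (((256.5,110),.028),((256.5,171),.036)): print((M.T@(ground(ci,px,z+h)[0]-o['tool_pos'])).round(4))"
```

```text
[ 0.0726  0.0007 -0.0179]
[ 0.0448  0.0007 -0.0259]
```

>>> {"method": "play_rows", "body": {"plan": [{"gripper":0,"tx":0,"ty":0,"tz":0,"ax":0,"ay":0,"az":-0.84},{"gripper":0,"tx":0,"ty":0,"tz":0,"ax":0,"ay":0,"az":-0.84},{"gripper":0,"tx":-0.94,"ty":-0.51,"tz":0,"ax":0,"ay":0,"az":0},{"gripper":0,"tx":-0.94,"ty":-0.51,"tz":0,"ax":0,"ay":0,"az":0},{"gripper":0,"tx":-0.94,"ty":-0.51,"tz":0,"ax":0,"ay":0,"az":0},{"gripper":0,"tx":-0.94,"ty":-0.51,"tz":0,"ax":0,"ay":0,"az":0},{"gripper":0,"tx":-0.94,"ty":-0.51,"tz":0,"ax":0,"ay":0,"az":0},{"gripper":0,"tx":-0.94,"ty":-0.51,"tz":0,"ax":0,"ay":0,"az":0},{"gripper":0,"tx":-0.94,"ty":-0.51,"tz":0,"ax":0,"ay":0,"az":0},{"gripper":0,"tx":-0.94,"ty":-0.51,"tz":0,"ax":0,"ay":0,"az":0},{"gripper":0,"tx":-0.94,"ty":-0.51,"tz":0,"ax":0,"ay":0,"az":0},{"gripper":0,"tx":-0.94,"ty":-0.51,"tz":0,"ax":0,"ay":0,"az":0},{"gripper":0,"tx":0,"ty":0,"tz":0.8,"ax":0,"ay":0,"az":0},{"gripper":0,"tx":0,"ty":0,"tz":0.7,"ax":0,"ay":0,"az":0},{"gripper":0,"tx":0,"ty":0,"tz":0,"ax":0,"ay":0,"az":0},{"gripper":0,"tx":0,"ty":0,"tz":0,"ax":0,"ay":0,"az":0}]}}

```text
time: 30.98
tool_pos: [0.5066, -0.3116, 0.0733]
orientation: [0.613, 0.79, -0.0, -0.0]
ft_force: [1.1, 0.0, -1.6]
width: 0.0417
grip_force: 30.0
```

```bash
python3 -c "
from h import *
im,ci=snap('wrist')
m=masks_of('wrist','cradle'); print([d['conf'] for d in m]); 
r=locate('wrist','cradle',0,(.5055,-.3128,.25),ci); print(r)
# overlay: block footprint predicted on plate + cradle guide inner rectangle
def box(cx,cy,yaw,sx,sy,z,col):
    c,s=np.cos(yaw),np.sin(yaw); P=np.array([[cx+c*a*sx/2-s*b*sy/2,cy+s*a*sx/2+c*b*sy/2,z] for a,b in((1,1),(1,-1),(-1,-1),(-1,1))])
    cv2.polylines(im,[np.round(proj(ci,P)).astype(np.int32)],True,col,1)
box(.5055,-.3128,.2505,.08,.19,.006,(255,0,0)); box(.5055,-.3128,.2505,.054,.162,.016,(0,255,0))
cv2.imwrite('pics/w5.png',im[:,:,::-1])
go(.5055,-.3128,.017,.2505-1.571)"
```

```text
[0.84]
(np.float64(3.5201916694641113), array([ 0.50536916, -0.3118331 ,  0.26190959]), 0.84)
t 31.1 tcp [ 0.5072 -0.3118  0.0742] yaw -1.3205 units tx,ty,tz [-0.02 -0.07  1.91] az -0.0 tilt [ 0.0013 -0.0006]
  after turning: tx,ty -0.02 -0.06
```

View pics/w5.png

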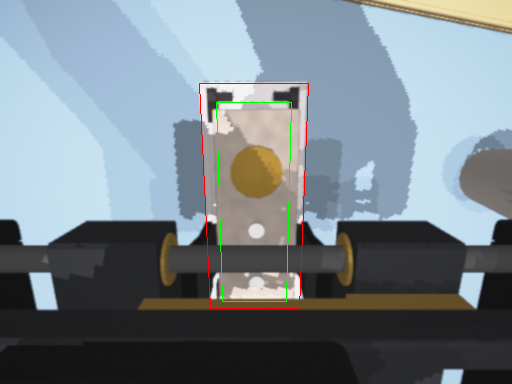

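>>> {"method": "play_rows", "body": {"plan": [{"gripper":0,"tx":-0.02,"ty":-0.06,"tz":0,"ax":0,"ay":0,"az":0},{"gripper":0,"tx":0,"ty":0,"tz":0.5,"ax":0,"ay":0,"az":0},{"gripper":0,"tx":0,"ty":0,"tz":0.5,"ax":0,"ay":0,"az":0},{"gripper":0,"tx":0,"ty":0,"tz":0.3,"ax":0,"ay":0,"az":0},{"gripper":0,"tx":0,"ty":0,"tz":0.3,"ax":0,"ay":0,"az":0},{"gripper":0,"tx":0,"ty":0,"tz":0.2,"ax":0,"ay":0,"az":0},{"gripper":0,"tx":0,"ty":0,"tz":0.06,"ax":0,"ay":0,"az":0},{"gripper":0,"tx":0,"ty":0,"tz":0,"ax":0,"ay":0,"az":0},{"gripper":0,"tx":0,"ty":0,"tz":0,"ax":0,"ay":0,"az":0}]}}

```text
time: 32.25
tool_pos: [0.5054, -0.3128, 0.018]
orientation: [0.613, 0.79, 0.0, 0.0]
ft_force: [0.0, -0.4, -1.2]
width: 0.0417
grip_force: 30.0
```

```bash
python3 -c "
from h import *
go(.5055,-.3128,.0161,.2505-1.571);print(get_obs()['ft_force'])"
```

```text
t 32.2 tcp [ 0.5054 -0.3128  0.018 ] yaw -1.3208 units tx,ty,tz [0.   0.   0.06] az -0.0 tilt [ 0.0007 -0.0003]
  after turning: tx,ty 0.0 0.0
[ 0.03289715 -0.4347537  -1.17658986]
```

>>> {"method": "play_rows", "body": {"plan": [{"gripper":0,"tx":0,"ty":0,"tz":0.06,"ax":0,"ay":0,"az":0},{"gripper":0,"tx":0,"ty":0,"tz":0,"ax":0,"ay":0,"az":0},{"gripper":62,"tx":0,"ty":0,"tz":0,"ax":0,"ay":0,"az":0},{"gripper":62,"tx":0,"ty":0,"tz":0,"ax":0,"ay":0,"az":0},{"gripper":62,"tx":0,"ty":0,"tz":-0.3,"ax":0,"ay":0,"az":0},{"gripper":62,"tx":0,"ty":0,"tz":-1,"ax":0,"ay":0,"az":0},{"gripper":62,"tx":0,"ty":0,"tz":-1,"ax":0,"ay":0,"az":0},{"gripper":62,"tx":0,"ty":0,"tz":-1,"ax":0,"ay":0,"az":0},{"gripper":80,"tx":0,"ty":0,"tz":-0.9,"ax":0,"ay":0,"az":-0.95},{"gripper":80,"tx":0,"ty":0,"tz":-0.9,"ax":0,"ay":0,"az":-0.95},{"gripper":80,"tx":0,"ty":0,"tz":-0.9,"ax":0,"ay":0,"az":-0.95},{"gripper":80,"tx":0,"ty":0,"tz":-0.9,"ax":0,"ay":0,"az":-0.95},{"gripper":80,"tx":0,"ty":0,"tz":-0.9,"ax":0,"ay":0,"az":-0.95},{"gripper":80,"tx":0,"ty":0,"tz":-0.9,"ax":0,"ay":0,"az":-0.95},{"gripper":80,"tx":0,"ty":0,"tz":-0.9,"ax":0,"ay":0,"az":-0.95},{"gripper":80,"tx":0,"ty":0,"tz":0,"ax":0,"ay":0,"az":-0.95},{"gripper":80,"tx":0,"ty":0,"tz":0,"ax":0,"ay":0,"az":-0.95},{"gripper":80,"tx":0,"ty":0,"tz":0,"ax":0,"ay":0,"az":-0.95},{"gripper":80,"tx":0,"ty":0,"tz":0,"ax":0,"ay":0,"az":-0.95},{"gripper":80,"tx":0,"ty":0,"tz":0,"ax":0,"ay":0,"az":-0.95}]}}

```text
time: 34.75
tool_pos: [0.5048, -0.3128, 0.3044]
orientation: [0.062, 0.998, -0.0, 0.0]
ft_force: [0.3, 0.8, -0.1]
width: 0.0801
grip_force: 0.0
```

>>> {"method": "play_rows", "body": {"plan": [{"gripper":80,"tx":0,"ty":0,"tz":0,"ax":0,"ay":0,"az":-0.95},{"gripper":80,"tx":0,"ty":0,"tz":0,"ax":0,"ay":0,"az":-0.95},{"gripper":80,"tx":-0.9,"ty":1,"tz":0,"ax":0,"ay":0,"az":0},{"gripper":80,"tx":-0.9,"ty":1,"tz":0,"ax":0,"ay":0,"az":0},{"gripper":80,"tx":-0.9,"ty":1,"tz":0,"ax":0,"ay":0,"az":0},{"gripper":80,"tx":-0.9,"ty":1,"tz":0,"ax":0,"ay":0,"az":0},{"gripper":80,"tx":0,"ty":1,"tz":0,"ax":0,"ay":0,"az":0},{"gripper":80,"tx":0,"ty":1,"tz":0,"ax":0,"ay":0,"az":0},{"gripper":80,"tx":0,"ty":1,"tz":0,"ax":0,"ay":0,"az":0},{"gripper":80,"tx":0,"ty":0,"tz":0,"ax":0,"ay":0,"az":0},{"gripper":80,"tx":0,"ty":0,"tz":0,"ax":0,"ay":0,"az":0}]}}

```text
time: 36.12
tool_pos: [0.5975, -0.0967, 0.3043]
orientation: [-0.035, 0.999, -0.001, 0.0]
ft_force: [0.1, -1.8, 0.0]
width: 0.08
grip_force: 0.0
```

```bash
python3 - <<'E'
from h import *
im,ci=snap('wrist','w6.png')
for n,z,p in (('block',.006,(.505,-.312,.25)),('tray',0,(.543,.011,.08))):
    r=locate('wrist',n,z,p,ci); print(n,r and (round(r[0],3),r[1].round(4),round(r[2],2)))
go(.42,.289,.1,.09)
E
```

```text
block (np.float64(0.041), array([ 0.5067, -0.3141,  0.2495]), 0.88)
tray (np.float64(0.04), array([0.5432, 0.0102, 0.0762]), 0.87)
t 36.3 tcp [ 0.5976 -0.0971  0.3039] yaw 0.0696 units tx,ty,tz [ 5.01 13.25  6.79] az -0.19 tilt [ 0.     -0.0006]
  after turning: tx,ty 4.74 13.35
```

View pics/w6.png

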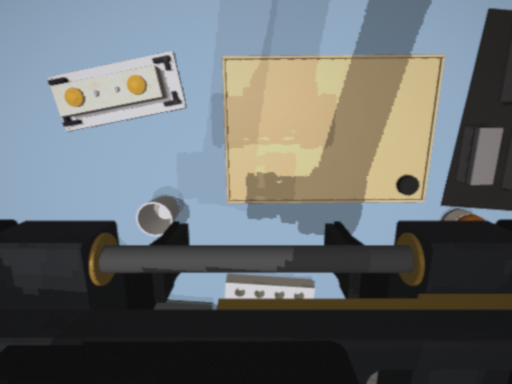

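>>> {"method": "play_rows", "body": {"plan": [{"gripper":80,"tx":0,"ty":1,"tz":0,"ax":0,"ay":0,"az":-0.15},{"gripper":80,"tx":-0.1,"ty":1,"tz":0,"ax":0,"ay":0,"az":0},{"gripper":80,"tx":-0.1,"ty":1,"tz":0,"ax":0,"ay":0,"az":0},{"gripper":80,"tx":-0.1,"ty":1,"tz":0,"ax":0,"ay":0,"az":0},{"gripper":80,"tx":-0.1,"ty":1,"tz":0,"ax":0,"ay":0,"az":0},{"gripper":80,"tx":-0.1,"ty":1,"tz":0,"ax":0,"ay":0,"az":0},{"gripper":80,"tx":-0.1,"ty":1,"tz":0,"ax":0,"ay":0,"az":0},{"gripper":80,"tx":-0.1,"ty":1,"tz":0,"ax":0,"ay":0,"az":0},{"gripper":80,"tx":-0.1,"ty":1,"tz":0,"ax":0,"ay":0,"az":0},{"gripper":80,"tx":-0.1,"ty":1,"tz":0,"ax":0,"ay":0,"az":0},{"gripper":80,"tx":-0.1,"ty":1,"tz":0,"ax":0,"ay":0,"az":0},{"gripper":80,"tx":-0.1,"ty":1,"tz":0,"ax":0,"ay":0,"az":0},{"gripper":80,"tx":0,"ty":0.5,"tz":0,"ax":0,"ay":0,"az":0},{"gripper":80,"tx":0,"ty":0,"tz":0,"ax":0,"ay":0,"az":0},{"gripper":80,"tx":0,"ty":0,"tz":0,"ax":0,"ay":0,"az":0}]}}

```text
time: 38.15
tool_pos: [0.5988, 0.2791, 0.3039]
orientation: [-0.043, 0.999, -0.001, 0.0]
ft_force: [-0.0, 0.7, -0.5]
width: 0.0798
grip_force: 0.0
```

```bash
python3 - <<'E'
from h import *
im,ci=snap('wrist','w7.png')
for n,z,p in (('case_large',.003,(.42,.289,.08)),('case_medium',.003,(.56,.322,.08)),('case_small',.003,(.56,.238,.08))):
    for d in masks_of('wrist',n):
        x,f=fit(ci,d['region'],n,z,p)
        if f<.5: print(n,round(f,3),x.round(4),round(d['conf'],2))
go(.42,.289,.1,.09)
E
```

```text
case_large 0.035 [0.4177 0.2894 0.0816] 0.93
case_medium 0.083 [0.5568 0.3216 0.0972] 0.95
case_small 0.1 [0.5588 0.2382 0.0445] 0.64
t 38.4 tcp [0.5986 0.2798 0.304 ] yaw 0.086 units tx,ty,tz [5.91 0.82 6.8 ] az -0.04 tilt [ 0.0003 -0.0002]
  after turning: tx,ty 5.9 0.84
```

View pics/w7.png

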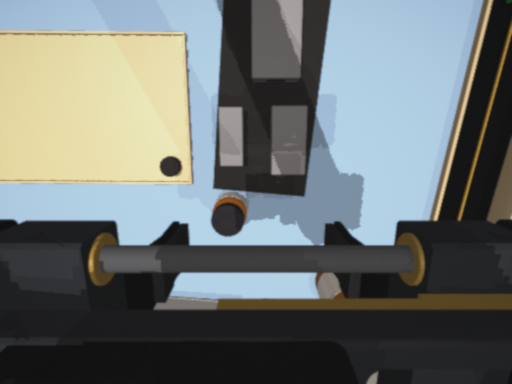

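>>> {"method": "play_rows", "body": {"newtons": 35, "plan": [{"gripper":80,"tx":1,"ty":0.14,"tz":0.8,"ax":0,"ay":0,"az":0},{"gripper":80,"tx":1,"ty":0.14,"tz":1,"ax":0,"ay":0,"az":0},{"gripper":80,"tx":1,"ty":0.14,"tz":1,"ax":0,"ay":0,"az":0},{"gripper":80,"tx":1,"ty":0.14,"tz":1,"ax":0,"ay":0,"az":0},{"gripper":80,"tx":1,"ty":0.14,"tz":1,"ax":0,"ay":0,"az":0},{"gripper":80,"tx":0.96,"ty":0.13,"tz":1,"ax":0,"ay":0,"az":0},{"gripper":80,"tx":0,"ty":0,"tz":1,"ax":0,"ay":0,"az":0},{"gripper":80,"tx":0,"ty":0,"tz":0,"ax":0,"ay":0,"az":0},{"gripper":80,"tx":0,"ty":0,"tz":0,"ax":0,"ay":0,"az":0}]}}

```text
time: 39.48
tool_pos: [0.4191, 0.2905, 0.101]
orientation: [-0.043, 0.999, 0.001, 0.001]
ft_force: [0.0, -0.4, -0.8]
width: 0.08
grip_force: 0.0
```

```bash
python3 -c "
from h import *
go(.4185,.2895,.017,.083)"
```

```text
t 39.5 tcp [0.4191 0.2905 0.101 ] yaw 0.0868 units tx,ty,tz [ 0.03 -0.03  2.8 ] az 0.04 tilt [0.0017 0.0012]
  after turning: tx,ty 0.02 -0.03
```

>>> {"method": "play_rows", "body": {"newtons": 35, "plan": [{"gripper":80,"tx":0.02,"ty":-0.03,"tz":1,"ax":0,"ay":0,"az":0.03},{"gripper":80,"tx":0,"ty":0,"tz":1,"ax":0,"ay":0,"az":0},{"gripper":80,"tx":0,"ty":0,"tz":0.8,"ax":0,"ay":0,"az":0},{"gripper":80,"tx":0,"ty":0,"tz":0,"ax":0,"ay":0,"az":0},{"gripper":0,"tx":0,"ty":0,"tz":0,"ax":0,"ay":0,"az":0},{"gripper":0,"tx":0,"ty":0,"tz":0,"ax":0,"ay":0,"az":0},{"gripper":0,"tx":0,"ty":0,"tz":0,"ax":0,"ay":0,"az":0},{"gripper":0,"tx":0,"ty":0,"tz":0,"ax":0,"ay":0,"az":0}]}}

```text
time: 40.48
tool_pos: [0.4183, 0.2898, 0.0172]
orientation: [-0.042, 0.999, 0.001, 0.001]
ft_force: [-0.3, -0.3, 6.9]
width: 0.0657
grip_force: 35.0
```

>>> {"method": "play_rows", "body": {"plan": [{"gripper":0,"tx":0,"ty":0,"tz":-0.5,"ax":0,"ay":0,"az":0},{"gripper":0,"tx":0,"ty":0,"tz":-1,"ax":0,"ay":0,"az":0},{"gripper":0,"tx":0,"ty":0,"tz":-1,"ax":0,"ay":0,"az":0},{"gripper":0,"tx":0,"ty":0,"tz":-1,"ax":0,"ay":0,"az":0},{"gripper":0,"tx":-0.33,"ty":-0.96,"tz":0,"ax":0,"ay":0,"az":0},{"gripper":0,"tx":-0.33,"ty":-0.96,"tz":0,"ax":0,"ay":0,"az":0},{"gripper":0,"tx":-0.33,"ty":-0.96,"tz":0,"ax":0,"ay":0,"az":0},{"gripper":0,"tx":-0.33,"ty":-0.96,"tz":0,"ax":0,"ay":0,"az":0},{"gripper":0,"tx":-0.33,"ty":-0.96,"tz":0,"ax":0,"ay":0,"az":0},{"gripper":0,"tx":-0.33,"ty":-0.96,"tz":0,"ax":0,"ay":0,"az":0},{"gripper":0,"tx":-0.33,"ty":-0.96,"tz":0,"ax":0,"ay":0,"az":0},{"gripper":0,"tx":-0.33,"ty":-0.96,"tz":0,"ax":0,"ay":0,"az":0},{"gripper":0,"tx":-0.33,"ty":-0.96,"tz":0,"ax":0,"ay":0,"az":0},{"gripper":0,"tx":-0.33,"ty":-0.96,"tz":0,"ax":0,"ay":0,"az":0},{"gripper":0,"tx":0,"ty":0,"tz":1,"ax":0,"ay":0,"az":0},{"gripper":0,"tx":0,"ty":0,"tz":1,"ax":0,"ay":0,"az":0},{"gripper":0,"tx":0,"ty":0,"tz":0.8,"ax":0,"ay":0,"az":0},{"gripper":0,"tx":0,"ty":0,"tz":0.3,"ax":0,"ay":0,"az":0},{"gripper":0,"tx":0,"ty":0,"tz":0,"ax":0,"ay":0,"az":0},{"gripper":0,"tx":0,"ty":0,"tz":0,"ax":0,"ay":0,"az":0}]}}

```text
time: 42.98
tool_pos: [0.5411, 0.0108, 0.0289]
orientation: [-0.042, 0.999, 0.0, 0.001]
ft_force: [-0.5, -0.6, -3.0]
width: 0.066
grip_force: 35.0
```

```bash
python3 -c "
from h import *
go(.5432,.0102,.0185,.08);print(get_obs()['ft_force'])"
```

```text
t 43.0 tcp [0.5411 0.0108 0.0289] yaw 0.0847 units tx,ty,tz [-0.07 -0.02  0.35] az 0.04 tilt [0.0019 0.0003]
  after turning: tx,ty -0.07 -0.02
[-0.52498924 -0.55583409 -3.01429032]
```

>>> {"method": "play_rows", "body": {"plan": [{"gripper":0,"tx":-0.07,"ty":-0.02,"tz":0.2,"ax":0,"ay":0,"az":0},{"gripper":0,"tx":0,"ty":0,"tz":0.13,"ax":0,"ay":0,"az":0},{"gripper":0,"tx":0,"ty":0,"tz":0,"ax":0,"ay":0,"az":0}]}}

```text
time: 43.35
tool_pos: [0.5429, 0.0101, 0.0182]
orientation: [-0.042, 0.999, -0.0, 0.0]
ft_force: [0.1, -0.9, -1.5]
width: 0.0656
grip_force: 35.0
```

>>> {"method": "play_rows", "body": {"plan": [{"gripper":80,"tx":0,"ty":0,"tz":0,"ax":0,"ay":0,"az":0},{"gripper":80,"tx":0,"ty":0,"tz":0,"ax":0,"ay":0,"az":0},{"gripper":80,"tx":0,"ty":0,"tz":-0.5,"ax":0,"ay":0,"az":0},{"gripper":80,"tx":0,"ty":0,"tz":-1,"ax":0,"ay":0,"az":0},{"gripper":80,"tx":0,"ty":0,"tz":-1,"ax":0,"ay":0,"az":0},{"gripper":70,"tx":-0.6,"ty":1,"tz":-1,"ax":0,"ay":0,"az":0},{"gripper":70,"tx":-0.6,"ty":1,"tz":-1,"ax":0,"ay":0,"az":0},{"gripper":70,"tx":-0.6,"ty":1,"tz":-1,"ax":0,"ay":0,"az":0},{"gripper":70,"tx":-0.6,"ty":1,"tz":-1,"ax":0,"ay":0,"az":0},{"gripper":70,"tx":-0.6,"ty":1,"tz":-1,"ax":0,"ay":0,"az":0},{"gripper":70,"tx":0,"ty":0,"tz":0,"ax":0,"ay":0,"az":0},{"gripper":70,"tx":0,"ty":0,"tz":0,"ax":0,"ay":0,"az":0}]}}

```text
time: 44.85
tool_pos: [0.6189, 0.1663, 0.2429]
orientation: [-0.042, 0.999, -0.0, -0.0]
ft_force: [-0.5, -0.4, -1.1]
width: 0.0702
grip_force: 0.0
```

```bash
python3 - <<'E'
from h import *
im,ci=snap('wrist','w8.png')
for n,z,p in (('case_large',.004,(.543,.010,.08)),('case_medium',.003,(.5565,.322,.08)),('case_small',.003,(.5588,.238,.06))):
    for d in masks_of('wrist',n):
        x,f=fit(ci,d['region'],n,z,p)
        if f<.5: print(n,round(f,3),x.round(4),round(d['conf'],2))
go(.5565,.322,.1,.085)
E
```

```text
case_large 0.054 [0.5444 0.011  0.1011] 0.94
case_medium 0.055 [0.5565 0.321  0.1075] 0.79
case_small 0.102 [0.5587 0.2382 0.1175] 0.96
t 45.0 tcp [0.6189 0.1657 0.2422] yaw 0.0828 units tx,ty,tz [1.63 5.37 4.74] az -0.02 tilt [-0.0017 -0.001 ]
  after turning: tx,ty 1.63 5.37
```

View pics/w8.png

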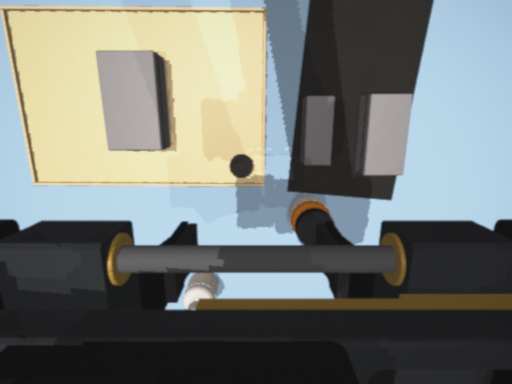

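>>> {"method": "play_rows", "body": {"newtons": 30, "plan": [{"gripper":66,"tx":0.27,"ty":0.9,"tz":0,"ax":0,"ay":0,"az":0},{"gripper":66,"tx":0.27,"ty":0.9,"tz":0,"ax":0,"ay":0,"az":0},{"gripper":66,"tx":0.27,"ty":0.9,"tz":0,"ax":0,"ay":0,"az":0},{"gripper":66,"tx":0.27,"ty":0.9,"tz":0.5,"ax":0,"ay":0,"az":0},{"gripper":66,"tx":0.27,"ty":0.9,"tz":0.5,"ax":0,"ay":0,"az":0},{"gripper":66,"tx":0.27,"ty":0.87,"tz":0.7,"ax":0,"ay":0,"az":0},{"gripper":66,"tx":0,"ty":0,"tz":1,"ax":0,"ay":0,"az":0},{"gripper":66,"tx":0,"ty":0,"tz":1,"ax":0,"ay":0,"az":0},{"gripper":66,"tx":0,"ty":0,"tz":1,"ax":0,"ay":0,"az":0},{"gripper":66,"tx":0,"ty":0,"tz":0,"ax":0,"ay":0,"az":0},{"gripper":66,"tx":0,"ty":0,"tz":0,"ax":0,"ay":0,"az":0}]}}

```text
time: 46.42
tool_pos: [0.5581, 0.3237, 0.1029]
orientation: [-0.042, 0.999, 0.0, 0.001]
ft_force: [-0.1, 0.3, -0.2]
width: 0.066
grip_force: 0.0
```

```bash
python3 -c "
from h import *
go(.5565,.3215,.015,.085)"
```

```text
t 46.4 tcp [0.5581 0.3237 0.1029] yaw 0.0839 units tx,ty,tz [ 0.06 -0.07  2.93] az -0.01 tilt [0.0011 0.0007]
  after turning: tx,ty 0.06 -0.07
```

>>> {"method": "play_rows", "body": {"plan": [{"gripper":66,"tx":0.06,"ty":-0.07,"tz":1,"ax":0,"ay":0,"az":0},{"gripper":66,"tx":0,"ty":0,"tz":1,"ax":0,"ay":0,"az":0},{"gripper":66,"tx":0,"ty":0,"tz":0.93,"ax":0,"ay":0,"az":0},{"gripper":66,"tx":0,"ty":0,"tz":0,"ax":0,"ay":0,"az":0},{"gripper":0,"tx":0,"ty":0,"tz":0,"ax":0,"ay":0,"az":0},{"gripper":0,"tx":0,"ty":0,"tz":0,"ax":0,"ay":0,"az":0},{"gripper":0,"tx":0,"ty":0,"tz":0,"ax":0,"ay":0,"az":0},{"gripper":0,"tx":0,"ty":0,"tz":0,"ax":0,"ay":0,"az":0}]}}

```text
time: 47.42
tool_pos: [0.5569, 0.3219, 0.0158]
orientation: [-0.042, 0.999, 0.001, 0.001]
ft_force: [-1.0, -1.0, 6.2]
width: 0.0496
grip_force: 30.0
```

>>> {"method": "play_rows", "body": {"plan": [{"gripper":0,"tx":0,"ty":0,"tz":-0.5,"ax":0,"ay":0,"az":0},{"gripper":0,"tx":0,"ty":0,"tz":-1,"ax":0,"ay":0,"az":0},{"gripper":0,"tx":0,"ty":0,"tz":-1,"ax":0,"ay":0,"az":0},{"gripper":0,"tx":0,"ty":0,"tz":-1,"ax":0,"ay":0,"az":0},{"gripper":0,"tx":0.12,"ty":-0.94,"tz":0,"ax":0,"ay":0,"az":0},{"gripper":0,"tx":0.12,"ty":-0.94,"tz":0,"ax":0,"ay":0,"az":0},{"gripper":0,"tx":0.12,"ty":-0.94,"tz":0,"ax":0,"ay":0,"az":0},{"gripper":0,"tx":0.12,"ty":-0.94,"tz":0,"ax":0,"ay":0,"az":0},{"gripper":0,"tx":0.12,"ty":-0.94,"tz":0,"ax":0,"ay":0,"az":0},{"gripper":0,"tx":0.12,"ty":-0.94,"tz":0,"ax":0,"ay":0,"az":0},{"gripper":0,"tx":0.12,"ty":-0.94,"tz":0,"ax":0,"ay":0,"az":0},{"gripper":0,"tx":0.12,"ty":-0.94,"tz":0,"ax":0,"ay":0,"az":0},{"gripper":0,"tx":0.12,"ty":-0.94,"tz":0,"ax":0,"ay":0,"az":0},{"gripper":0,"tx":0.12,"ty":-0.94,"tz":0,"ax":0,"ay":0,"az":0},{"gripper":0,"tx":0.12,"ty":-0.94,"tz":0,"ax":0,"ay":0,"az":0},{"gripper":0,"tx":0,"ty":0,"tz":1,"ax":0,"ay":0,"az":0},{"gripper":0,"tx":0,"ty":0,"tz":0.5,"ax":0,"ay":0,"az":0},{"gripper":0,"tx":0,"ty":0,"tz":0,"ax":0,"ay":0,"az":0},{"gripper":0,"tx":0,"ty":0,"tz":0,"ax":0,"ay":0,"az":0}]}}

```text
time: 49.8
tool_pos: [0.5432, 0.0097, 0.0747]
orientation: [-0.043, 0.999, 0.0, 0.001]
ft_force: [-0.2, -0.5, -2.4]
width: 0.0496
grip_force: 30.0
```

```bash
python3 -c "
from h import *
go(.5437,.0105,.058,.085);print(get_obs()['ft_force'])"
```

```text
t 49.8 tcp [0.5432 0.0097 0.0747] yaw 0.0857 units tx,ty,tz [-0.02  0.03  0.56] az 0.01 tilt [0.001  0.0004]
  after turning: tx,ty -0.02 0.03
[-0.24948695 -0.54896502 -2.43198586]
```

>>> {"method": "play_rows", "body": {"plan": [{"gripper":0,"tx":-0.02,"ty":0.03,"tz":0.3,"ax":0,"ay":0,"az":0},{"gripper":0,"tx":0,"ty":0,"tz":0.22,"ax":0,"ay":0,"az":0},{"gripper":0,"tx":0,"ty":0,"tz":0,"ax":0,"ay":0,"az":0}]}}

```text
time: 50.18
tool_pos: [0.5433, 0.0103, 0.0585]
orientation: [-0.042, 0.999, 0.0, 0.0]
ft_force: [-0.7, 0.6, 0.7]
width: 0.0502
grip_force: 30.0
```

>>> {"method": "play_rows", "body": {"newtons": 25, "plan": [{"gripper":64,"tx":0,"ty":0,"tz":0,"ax":0,"ay":0,"az":0},{"gripper":64,"tx":0,"ty":0,"tz":0,"ax":0,"ay":0,"az":0},{"gripper":64,"tx":0,"ty":0,"tz":-0.5,"ax":0,"ay":0,"az":0},{"gripper":64,"tx":0,"ty":0,"tz":-1,"ax":0,"ay":0,"az":0},{"gripper":64,"tx":0,"ty":0,"tz":-1,"ax":0,"ay":0,"az":0},{"gripper":55,"tx":-0.15,"ty":0.94,"tz":0,"ax":0,"ay":0,"az":0},{"gripper":55,"tx":-0.15,"ty":0.94,"tz":0,"ax":0,"ay":0,"az":0},{"gripper":55,"tx":-0.15,"ty":0.94,"tz":0,"ax":0,"ay":0,"az":0},{"gripper":55,"tx":-0.15,"ty":0.94,"tz":0,"ax":0,"ay":0,"az":0},{"gripper":55,"tx":-0.15,"ty":0.94,"tz":0,"ax":0,"ay":0,"az":0},{"gripper":55,"tx":-0.15,"ty":0.94,"tz":0,"ax":0,"ay":0,"az":0},{"gripper":55,"tx":-0.15,"ty":0.94,"tz":0,"ax":0,"ay":0,"az":0},{"gripper":55,"tx":-0.15,"ty":0.94,"tz":0,"ax":0,"ay":0,"az":0},{"gripper":55,"tx":0,"ty":0,"tz":1,"ax":0,"ay":0,"az":0},{"gripper":55,"tx":0,"ty":0,"tz":0,"ax":0,"ay":0,"az":0},{"gripper":55,"tx":0,"ty":0,"tz":0,"ax":0,"ay":0,"az":0}]}}

```text
time: 52.18
tool_pos: [0.5606, 0.2374, 0.1046]
orientation: [-0.042, 0.999, 0.0, 0.001]
ft_force: [-0.1, -0.6, 0.2]
width: 0.0549
grip_force: 0.0
```

```bash
python3 -c "
from h import *
go(.5588,.2380,.0135,.08)
im,ci=snap('top')
for n,z,p in (('case_large',.004,(.543,.010,.08)),('case_medium',.046,(.5435,.01,.08))):
    for d in masks_of('top',n):
        x,f=fit(ci,d['region'],n,z,p)
        if f<.5: print(n,round(f,3),x.round(4),round(d['conf'],2))
"
```

```text
t 52.2 tcp [0.5606 0.2374 0.1046] yaw 0.0836 units tx,ty,tz [0.06 0.02 3.04] az 0.03 tilt [0.0013 0.0004]
  after turning: tx,ty 0.06 0.02
case_medium 0.169 [0.542  0.0102 0.1362] 0.92
```

>>> {"method": "play_rows", "body": {"plan": [{"gripper":55,"tx":0.05,"ty":0.02,"tz":1,"ax":0,"ay":0,"az":0},{"gripper":55,"tx":0,"ty":0,"tz":1,"ax":0,"ay":0,"az":0},{"gripper":55,"tx":0,"ty":0,"tz":1,"ax":0,"ay":0,"az":0},{"gripper":55,"tx":0,"ty":0,"tz":0,"ax":0,"ay":0,"az":0},{"gripper":0,"tx":0,"ty":0,"tz":0,"ax":0,"ay":0,"az":0},{"gripper":0,"tx":0,"ty":0,"tz":0,"ax":0,"ay":0,"az":0},{"gripper":0,"tx":0,"ty":0,"tz":0,"ax":0,"ay":0,"az":0},{"gripper":0,"tx":0,"ty":0,"tz":0,"ax":0,"ay":0,"az":0}]}}

```text
time: 53.32
tool_pos: [0.5591, 0.2385, 0.0147]
orientation: [-0.042, 0.999, 0.0, 0.001]
ft_force: [-0.3, -0.1, 6.0]
width: 0.0336
grip_force: 25.0
```

>>> {"method": "play_rows", "body": {"plan": [{"gripper":0,"tx":0,"ty":0,"tz":-0.5,"ax":0,"ay":0,"az":0},{"gripper":0,"tx":0,"ty":0,"tz":-1,"ax":0,"ay":0,"az":0},{"gripper":0,"tx":0,"ty":0,"tz":-1,"ax":0,"ay":0,"az":0},{"gripper":0,"tx":0,"ty":0,"tz":-1,"ax":0,"ay":0,"az":0},{"gripper":0,"tx":0,"ty":0,"tz":-1,"ax":0,"ay":0,"az":0},{"gripper":0,"tx":0.14,"ty":-0.94,"tz":0,"ax":0,"ay":0,"az":0},{"gripper":0,"tx":0.14,"ty":-0.94,"tz":0,"ax":0,"ay":0,"az":0},{"gripper":0,"tx":0.14,"ty":-0.94,"tz":0,"ax":0,"ay":0,"az":0},{"gripper":0,"tx":0.14,"ty":-0.94,"tz":0,"ax":0,"ay":0,"az":0},{"gripper":0,"tx":0.14,"ty":-0.94,"tz":0,"ax":0,"ay":0,"az":0},{"gripper":0,"tx":0.14,"ty":-0.94,"tz":0,"ax":0,"ay":0,"az":0},{"gripper":0,"tx":0.14,"ty":-0.94,"tz":0,"ax":0,"ay":0,"az":0},{"gripper":0,"tx":0.14,"ty":-0.94,"tz":0,"ax":0,"ay":0,"az":0},{"gripper":0,"tx":0,"ty":0,"tz":0.8,"ax":0,"ay":0,"az":0},{"gripper":0,"tx":0,"ty":0,"tz":0,"ax":0,"ay":0,"az":0},{"gripper":0,"tx":0,"ty":0,"tz":0,"ax":0,"ay":0,"az":0}]}}

```text
time: 55.32
tool_pos: [0.5442, 0.0113, 0.1252]
orientation: [-0.043, 0.999, 0.0, 0.0]
ft_force: [0.8, 0.4, -1.1]
width: 0.0337
grip_force: 25.0
```

```bash
python3 -c "
from h import *
go(.5435,.0103,.0955,.083);print(get_obs()['ft_force'])"
```

```text
t 55.3 tcp [0.5442 0.0113 0.1252] yaw 0.0856 units tx,ty,tz [ 0.03 -0.03  0.99] az 0.02 tilt [0.0007 0.0005]
  after turning: tx,ty 0.03 -0.03
[ 0.7528349   0.44871688 -1.06093597]
```

>>> {"method": "play_rows", "body": {"plan": [{"gripper":0,"tx":0.03,"ty":-0.03,"tz":0.5,"ax":0,"ay":0,"az":0},{"gripper":0,"tx":0,"ty":0,"tz":0.3,"ax":0,"ay":0,"az":0},{"gripper":0,"tx":0,"ty":0,"tz":0.17,"ax":0,"ay":0,"az":0},{"gripper":0,"tx":0,"ty":0,"tz":0,"ax":0,"ay":0,"az":0}]}}

```text
time: 55.82
tool_pos: [0.5427, 0.0098, 0.0956]
orientation: [-0.042, 0.999, 0.0, -0.001]
ft_force: [-2.5, -0.7, 4.1]
width: 0.0335
grip_force: 25.0
```

>>> {"method": "play_rows", "body": {"plan": [{"gripper":50,"tx":0,"ty":0,"tz":0,"ax":0,"ay":0,"az":0},{"gripper":50,"tx":0,"ty":0,"tz":0,"ax":0,"ay":0,"az":0},{"gripper":50,"tx":0,"ty":0,"tz":-0.5,"ax":0,"ay":0,"az":0},{"gripper":50,"tx":0,"ty":0,"tz":-1,"ax":0,"ay":0,"az":0},{"gripper":50,"tx":0,"ty":0,"tz":-1,"ax":0,"ay":0,"az":0},{"gripper":60,"tx":-0.8,"ty":0,"tz":-1,"ax":0,"ay":0,"az":0},{"gripper":60,"tx":-0.8,"ty":0,"tz":-1,"ax":0,"ay":0,"az":0},{"gripper":60,"tx":-0.8,"ty":0,"tz":-1,"ax":0,"ay":0,"az":0},{"gripper":60,"tx":-0.8,"ty":0,"tz":-1,"ax":0,"ay":0,"az":0},{"gripper":60,"tx":0,"ty":0,"tz":0,"ax":0,"ay":0,"az":0},{"gripper":60,"tx":0,"ty":0,"tz":0,"ax":0,"ay":0,"az":0}]}}

```text
time: 57.2
tool_pos: [0.638, 0.0177, 0.29]
orientation: [-0.042, 0.999, 0.0, -0.001]
ft_force: [-0.9, 0.6, 0.1]
width: 0.0598
grip_force: 0.0
```

```bash
python3 - <<'E'
from h import *
im,ci=snap('wrist')
for n,z,p in (('case_small',.084,(.5435,.01,.08)),('block',.006,(.5055,-.313,.25))):
    for d in masks_of('wrist',n):
        x,f=fit(ci,d['region'],n,z,p)
        if f<.5: print(n,round(f,3),x.round(4),round(d['conf'],2))
s,_=snap('scene')
b=cv2.resize(s[90:240,180:380],None,fx=2.56,fy=2.56,interpolation=cv2.INTER_CUBIC)
cv2.imwrite('pics/fin.png',cv2.resize(np.vstack([im[:,:,::-1],cv2.resize(b,(512,384))[:,:,::-1]]),(400,600)))
E
```

```text
case_small 0.044 [0.543  0.0097 0.0938] 0.64
block 0.035 [ 0.5062 -0.3155  0.2347] 0.77
```

View pics/fin.png

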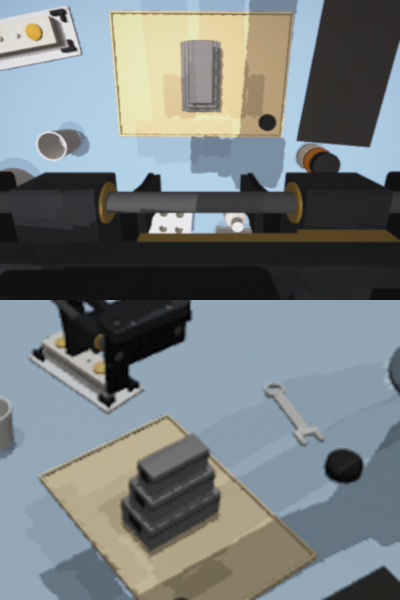

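The picture shows the stack neatly centred and parallel in the tray (stack at about (201,75) in the upper view), and the block in the cradle at (30,35). The cap, bottle and beaker are in place and the arm is clear. Handing in.

```bash
python3 -c "
from plant import *
print(hand_in())"
```

```text
the job is handed in; nothing more can be done
None
```

The job is handed in after about 58 s of robot time: the final camera check shows the block in the cradle, within about 3 mm, and the cases stacked parallel in the middle of the tray. The cap, bottle and beaker were not touched; the hand-in returned no verdict.

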